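First-off bore check in the gravity lane

TASK

Put all the bored aluminium blocks that stand on the bench into the sloped lane, bores across the lane, so that they slide down and queue against its stop. Then check the block at the stop with the double-ended plug gauge: push the long slim go end fully home through its bore, draw it out, and press the short thick no-go end squarely against a mouth of the same bore for a moment to confirm that it will not enter. Lay the gauge back in its cradle and set the checked block down in the small tray, bore level, so that the rest move down to the stop, leaving everything else on the bench where it is.

Things in the scene. Friction and masses are not known exactly. Their poses are not given: they have to be found in the camera images.
- lane: Fixed gravity lane: aluminium rails, white plastic bed so slippery that blocks slide down by themselves. Origin on the bench below place 0; x points horizontally UP the lane, y across, z up. The bed rises 13 degrees (0.227 rad) to +x, is 50 mm above the bench at the origin, runs from x = -33 to 220 mm, 44 mm wide (2 mm play each side of a block). Rails: 14 mm above the bed, flared lips to 22 mm; end plate 16 mm.
- lane_place0 (a point): Centre of the bore of the block at the stop (lower end of the lane), 25 mm above the bed. On both sides of this block stand cheeks, 36 mm high above the bed, 5 mm thick, each with a slot 36 mm wide in front of the bore, open at the top and down to 7 mm above the bed, so the gauge can enter from either side. The steel stop is 31 mm high above the bed.
- lane_place1 (a point): Queue place 1: centre of the bore of a block queued 56 mm up the bed from place 0 (blocks are 56 mm long), 25 mm above the bed. A block set down on the bed here or higher, tilted with the bed, slides down to the queue.
- lane_place2 (a point): Queue place 2: centre of the bore of a block queued 112 mm up the bed from place 0 (blocks are 56 mm long), 25 mm above the bed. A block set down on the bed here or higher, tilted with the bed, slides down to the queue.
- lane_place3 (a point): Queue place 3: centre of the bore of a block queued 168 mm up the bed from place 0 (blocks are 56 mm long), 25 mm above the bed. A block set down on the bed here or higher, tilted with the bed, slides down to the queue.
- block0_bore (a point): Centre of a loose aluminium block (absent in some starts) 56 mm (x) by 40 mm (y) by 50 mm (z), 0.22 kg, standing upright on the bench; this point is the middle of it, 25 mm up. A through bore of 20 mm diameter runs through this point along the block's y; its mouths are at y = +20 and -20 mm. All blocks are alike and the same either way round.
- block0: The same block, origin at the centre of its underside, axes as above.
- block1_bore (a point): Centre of a loose aluminium block (absent in some starts) 56 mm (x) by 40 mm (y) by 50 mm (z), 0.22 kg, standing upright on the bench; this point is the middle of it, 25 mm up. A through bore of 20 mm diameter runs through this point along the block's y; its mouths are at y = +20 and -20 mm. All blocks are alike and the same either way round.
- block1: The same block, origin at the centre of its underside, axes as above.
- block2_bore (a point): Centre of a loose aluminium block (absent in some starts) 56 mm (x) by 40 mm (y) by 50 mm (z), 0.22 kg, standing upright on the bench; this point is the middle of it, 25 mm up. A through bore of 20 mm diameter runs through this point along the block's y; its mouths are at y = +20 and -20 mm. All blocks are alike and the same either way round.
- block2: The same block, origin at the centre of its underside, axes as above.
- block3_bore (a point): Centre of a loose aluminium block (absent in some starts) 56 mm (x) by 40 mm (y) by 50 mm (z), 0.22 kg, standing upright on the bench; this point is the middle of it, 25 mm up. A through bore of 20 mm diameter runs through this point along the block's y; its mouths are at y = +20 and -20 mm. All blocks are alike and the same either way round.
- block3: The same block, origin at the centre of its underside, axes as above.
- gauge: Loose steel double-ended plug gauge, 0.2 kg, axis along its y, origin at the centre of the handle: square handle 26 x 26 mm with rounded edges, y from -45 to +45 mm; go end: cylinder of 18 mm diameter with a tapered nose (4 mm), from the handle's shoulder at y = +45 to +87 mm; no-go end: cylinder of 23 mm diameter, y = -45 to -65 mm.
- gauge_handle (a point): Centre of the gauge's handle (grasp here, across its x); balance point within 7 mm of it.
- gauge_go (a point): Point on the axis of the go end, 20 mm beyond the handle's shoulder (65 mm from the handle's centre, towards gauge +y): it coincides with the centre of a block's bore when the go end is fully home.
- gauge_nogo (a point): Centre of the flat end face of the no-go end, 65 mm from the handle's centre towards gauge -y.
- cradle: Fixed wooden cradle, origin at the centre of its underside, y along the gauge it holds: base 75 x 120 x 8 mm and two saddles at y = -36 and +36 mm, 12 mm thick, that carry the handle's ends 25 mm above the bench in slots 31 mm wide with side posts to 42 mm above the bench; free between the saddles for the fingers (60 mm).
- cradle_seat (a point): Where the centre of the gauge's handle lies when it rests in the cradle, 38 mm above the bench.
- tray_in (a point): Centre of the inner floor, 4 mm above the bench, of the fixed shallow white tray for the checked block: 92 (x) x 76 (y) x 14 mm outside, walls 4 mm, inside 84 x 68 mm; axes as the tray.
- crucible: Small white porcelain crucible 41 x 41 x 32 mm, standing, a bystander: leave alone. Origin at its underside.
- stopper: Red rubber stopper 25 x 25 x 24 mm, a bystander: leave alone. Origin at its underside.
- timer: Round white kitchen-style timer 68 x 68 x 48 mm, a bystander: leave alone. Origin at its underside.
- weighing_bottle: Small glass weighing bottle 36 x 36 x 52 mm, a bystander: leave alone. Origin at its underside.
Things that resemble listed ones, but are neither listed nor needed, are in the scene too. Leave any orange look-alike of the part that bears tray_in alone.

How it is judged:
On the way, in this order (a step that is already met when the one before it is completed fails the run):
1. all the blocks lie queued in the lane, the first against the stop, at rest ((distance between block0_bore and lane_place0 below 0.01 m or distance between block0_bore and lane_place1 below 0.01 m or distance between block0_bore and lane_place2 below 0.01 m or distance between block0_bore and lane_place3 below 0.01 m) and (distance between block1_bore and lane_place0 below 0.01 m or distance between block1_bore and lane_place1 below 0.01 m or distance between block1_bore and lane_place2 below 0.01 m or distance between block1_bore and lane_place3 below 0.01 m) and (distance between block2_bore and lane_place0 below 0.01 m or distance between block2_bore and lane_place1 below 0.01 m or distance between block2_bore and lane_place2 below 0.01 m or distance between block2_bore and lane_place3 below 0.01 m) and (distance between block3_bore and lane_place0 below 0.01 m or distance between block3_bore and lane_place1 below 0.01 m or distance between block3_bore and lane_place2 below 0.01 m or distance between block3_bore and lane_place3 below 0.01 m) and linear speed of each of block0, block1, block2, block3 below 0.03 m/s and distance between any of block0_bore, block1_bore, block2_bore, block3_bore and lane_place0 below 0.008 m), for 0.2 s.
2. the go end is fully home (handle shoulder within 5 mm of the block) in the bore of the block at the stop (((distance between gauge_go and block0_bore below 0.005 m and distance between block0_bore and lane_place0 below 0.008 m and angle between the y axis of gauge and the y axis of block0, either way round below 0.09 rad) or (distance between gauge_go and block1_bore below 0.005 m and distance between block1_bore and lane_place0 below 0.008 m and angle between the y axis of gauge and the y axis of block1, either way round below 0.09 rad) or (distance between gauge_go and block2_bore below 0.005 m and distance between block2_bore and lane_place0 below 0.008 m and angle between the y axis of gauge and the y axis of block2, either way round below 0.09 rad) or (distance between gauge_go and block3_bore below 0.005 m and distance between block3_bore and lane_place0 below 0.008 m and angle between the y axis of gauge and the y axis of block3, either way round below 0.09 rad))), for 0.2 s.
3. the no-go end is held squarely against the mouth of that bore, from either side, lightly pressed (over 0.5 N), without entering (((x of gauge_nogo in the frame of block0 between -0.005 and 0.005 m and z of gauge_nogo in the frame of block0 between 0.02 and 0.03 m and (y of gauge_nogo in the frame of block0 between 0.015 and 0.023 m or y of gauge_nogo in the frame of block0 between -0.023 and -0.015 m) and distance between block0_bore and lane_place0 below 0.008 m and angle between the y axis of gauge and the y axis of block0, either way round below 0.12 rad and contact force between gauge and block0 above 0.5 N) or (x of gauge_nogo in the frame of block1 between -0.005 and 0.005 m and z of gauge_nogo in the frame of block1 between 0.02 and 0.03 m and (y of gauge_nogo in the frame of block1 between 0.015 and 0.023 m or y of gauge_nogo in the frame of block1 between -0.023 and -0.015 m) and distance between block1_bore and lane_place0 below 0.008 m and angle between the y axis of gauge and the y axis of block1, either way round below 0.12 rad and contact force between gauge and block1 above 0.5 N) or (x of gauge_nogo in the frame of block2 between -0.005 and 0.005 m and z of gauge_nogo in the frame of block2 between 0.02 and 0.03 m and (y of gauge_nogo in the frame of block2 between 0.015 and 0.023 m or y of gauge_nogo in the frame of block2 between -0.023 and -0.015 m) and distance between block2_bore and lane_place0 below 0.008 m and angle between the y axis of gauge and the y axis of block2, either way round below 0.12 rad and contact force between gauge and block2 above 0.5 N) or (x of gauge_nogo in the frame of block3 between -0.005 and 0.005 m and z of gauge_nogo in the frame of block3 between 0.02 and 0.03 m and (y of gauge_nogo in the frame of block3 between 0.015 and 0.023 m or y of gauge_nogo in the frame of block3 between -0.023 and -0.015 m) and distance between block3_bore and lane_place0 below 0.008 m and angle between the y axis of gauge and the y axis of block3, either way round below 0.12 rad and contact force between gauge and block3 above 0.5 N))), for 0.15 s.
4. the checked block has been taken out of its place at the stop (that place is empty for a moment) (distance between each of block0_bore, block1_bore, block2_bore, block3_bore and lane_place0 above 0.02 m), for 0.1 s.
At the end, for the whole second after the job is handed in: one block flat on the tray's floor, bore level, centre within 22 mm of the tray's; the others at rest in the lane, each within 10 mm of a queue place and one within 8 mm of place 0; the gauge in its cradle either way round, handle centre within 8 mm of the seat, within 0.12 rad of its line (linear speed of each of block0, block1, block2, block3 below 0.03 m/s and distance between any of block0_bore, block1_bore, block2_bore, block3_bore and lane_place0 below 0.008 m and ((horizontal distance between block0_bore and tray_in below 0.022 m and height (world z) of block0_bore below 0.036 m and angle between block0's own y axis and vertical between 1.45 and 1.69 rad) or (horizontal distance between block1_bore and tray_in below 0.022 m and height (world z) of block1_bore below 0.036 m and angle between block1's own y axis and vertical between 1.45 and 1.69 rad) or (horizontal distance between block2_bore and tray_in below 0.022 m and height (world z) of block2_bore below 0.036 m and angle between block2's own y axis and vertical between 1.45 and 1.69 rad) or (horizontal distance between block3_bore and tray_in below 0.022 m and height (world z) of block3_bore below 0.036 m and angle between block3's own y axis and vertical between 1.45 and 1.69 rad)) and ((distance between block0_bore and lane_place0 below 0.01 m or distance between block0_bore and lane_place1 below 0.01 m or distance between block0_bore and lane_place2 below 0.01 m or distance between block0_bore and lane_place3 below 0.01 m) or (horizontal distance between block0_bore and tray_in below 0.022 m and height (world z) of block0_bore below 0.036 m and angle between block0's own y axis and vertical between 1.45 and 1.69 rad)) and ((distance between block1_bore and lane_place0 below 0.01 m or distance between block1_bore and lane_place1 below 0.01 m or distance between block1_bore and lane_place2 below 0.01 m or distance between block1_bore and lane_place3 below 0.01 m) or (horizontal distance between block1_bore and tray_in below 0.022 m and height (world z) of block1_bore below 0.036 m and angle between block1's own y axis and vertical between 1.45 and 1.69 rad)) and ((distance between block2_bore and lane_place0 below 0.01 m or distance between block2_bore and lane_place1 below 0.01 m or distance between block2_bore and lane_place2 below 0.01 m or distance between block2_bore and lane_place3 below 0.01 m) or (horizontal distance between block2_bore and tray_in below 0.022 m and height (world z) of block2_bore below 0.036 m and angle between block2's own y axis and vertical between 1.45 and 1.69 rad)) and ((distance between block3_bore and lane_place0 below 0.01 m or distance between block3_bore and lane_place1 below 0.01 m or distance between block3_bore and lane_place2 below 0.01 m or distance between block3_bore and lane_place3 below 0.01 m) or (horizontal distance between block3_bore and tray_in below 0.022 m and height (world z) of block3_bore below 0.036 m and angle between block3's own y axis and vertical between 1.45 and 1.69 rad)) and distance between gauge_handle and cradle_seat below 0.008 m and angle between the y axis of gauge and the y axis of cradle, either way round below 0.12 rad and linear speed of gauge below 0.02 m/s); the robot touches nothing.
It fails at once if a bystander (crucible, stopper, timer, weighing bottle) is moved by more than 30 mm (distance of any of crucible, stopper, timer, weighing_bottle from where it was at the start of the episode above 0.03 m).
Of block0, block1, block2, block3 only 3 to 4 are there at a start; the rules pass over those that are not, and their reading is None.
At some moment in a run one of block0, block1, block2, block3 may be knocked a few centimetres aside while the robot is not near it.
It also fails if it takes over 192 s, if anything falls off the work surface, if the arm or the gripper's body presses on something with over 40 N, if the wrist force passes 120 N, or if a joint passes its speed limit or range.

ROBOT

A 6-joint arm with a two-finger parallel gripper is mounted at the origin on a cart in front of the work surface, level with it; the furniture and walls round the work are solid. World frame = base frame: x ahead of the robot, y to its left, z up, the work surface at z = 0. Lengths are in m, angles in rad, forces in N, time in s.
With the tool pointing down it reaches from about 0.4 to 0.825 m from the base axis. Payload 7 kg.
Tool frame: the origin (TCP) lies between the finger pads; the fingertips stand 11 mm ahead of it and the grasp point (between the pads) lies 8 mm behind it (arm.tips_ahead is the distance from the TCP to the fingertips, in m); z points along the fingers, x is the direction in which the jaws open and shut, and the axes are right-handed (so a half turn about z gives the same grasp; the last joint's range is limited). The gripper opens to 88 mm and grips with 3 to 60 N. Pads are 19 mm wide; open, the fingers measure 130 mm over their backs; the gripper's body (78 mm by 193 mm) begins 47 mm behind the grasp point.
Start: joints at [1.421, 0.359, 0.012, 0, -1.224, -0.288], TCP at [0.286, 0.611, 0.238] pointing down, gripper open.
Joint ranges: [-3.07, 3.07], [-1.43, 2.12], [-1.02, 1.25], [-3.03, 1.67], [-3.05, -0], [-3.03, 3.03]. Speed limits (rad/s): [2.39, 2.39, 3.01, 3.14, 3.14, 3.14].

INTERFACE

Orientations are given as [roll, pitch, yaw] about the fixed x, y, z axes, in that order (R = Rz(yaw) Ry(pitch) Rx(roll)).
In Python, from station import arm, optics, finder gives the robot as it stands. The module is installed in compiled form; this text tells all that it offers.
- The arm moves only by the tool apply_moves, never from a script. Its argument "increments" is one flat list of numbers, 6 for each row, row after row: the shift along the world's x, y, z in m, then the turn, a rotation vector about the world's x, y, z in rad. In form: [tx, ty, tz, rx, ry, rz, tx, ty, tz, rx, ry, rz, ...]. A call has 1 to 20 rows; each row shifts and turns the pose as measured when the row begins; what a row does not reach is not made up. A row lasts 1/12 s, in which the tool goes at most 41.7 mm and 7.16 degrees, less where a joint would pass 70% of its speed; a pose out of reach is approached as far as the arm can. A call with a gripper value outside its range is refused whole. "hand" is the closure, from 0 (fully open) to 1 (shut), set as the call begins (left out, the last holds). The fingers move at their own pace and stop on an object; "force" is the grip in N (left out, the last holds). Time passes only in rows, so rows that do not move let the fingers close. It gives the time, the measured TCP pose, the force and the opening at its end, in the units of the state.
- arm.get_state(): the state, without advancing time (a new reading comes with each control period).
- optics.grab_frame(name): name is "scene" or "top"; returns the picture (384x512x3 uint8, red, green, blue); there is no depth.
- optics.camera_model(name): a dict with "fx", "fy", "cx", "cy" (pixels), "world_to_cam" (4x4, takes a point from world to camera coordinates). Camera axes: x right, y up, looking along -z (the intrinsics and any distortion apply to the point x, -y, -z); pixel columns grow to the right and rows downward; lengths in m; the calibration is good to about 2 mm. A picture is of the moment at which its call begins. camera_model takes no time and is no camera call.
- arm.job_done(): hands the job in, once; it reports no verdict.
Trained networks look in the newest picture that a camera, given by its name, has taken for a name from the list of things; names that differ only in an ending like _2 or _b are one class to them, and where a whole thing is asked for, a point or a joint stands for the part that bears it (a point fixed in the world has none). Each returns a list of dicts, best first, with "conf" (0 to 1); they miss things now and then, are a little off and sometimes report something else, mostly with a low value. They report only what shows in the picture. A call takes as long as a camera call. They do not tell look-alikes from the thing itself.
- finder.find_in(camera, name): "box" ([left, top, right, bottom] in pixels, round what is visible of it).
- finder.landmark_of(camera, name): "point" ([column, row] in pixels: a listed point, or the origin of a listed thing).
The state is a dict: "t": time; "q": joint angles; "qd": joint speeds; "joint_efforts": joint torques, N m; "eef_pos": TCP position; "ee_rot": TCP orientation; "force": force on the tool from outside, world axes, zero at the start; "moment": the same for the moment, N m; "width": finger opening in m.
Only numpy, scipy, OpenCV 4.12 (cv2) and the standard library are available. Lean on these libraries where they do the work, as an engineer would, in place of code of your own. Each camera call takes 0.05 s, during which the arm holds its last target. There are 200 camera calls.

## Working session

There is one attempt and no reset: what is moved stays moved. The work goes in short steps, Python scripts to look and compute and a tool call to move; the robot and the scene stay as the last step left them, time stands still between calls to the robot, and variables do not carry over. Pictures are saved under pics/ and viewed, about 12 in all and at most 16, crops included, and the job is handed in when it is done.

Besides the shell and the picture viewer there is one more tool, called as a command line: name --argument value ..., lists and objects as JSON in quotes. apply_moves: Moves the arm, as the interface text tells. Its arguments: {"type":"object","properties":{"increments":{"type":"array"},"hand":{"type":"number"},"force":{"type":"number"}},"required":["increments"]}

```bash
mkdir -p pics; ls
cat > h.py <<'E'
import numpy as np, cv2
from station import arm, optics, finder
def ray(cam,px):
    m=optics.camera_model(cam); T=np.array(m["world_to_cam"]); 
    d=np.array([(px[0]-m["cx"])/m["fx"],-(px[1]-m["cy"])/m["fy"],-1.])
    R=T[:3,:3]; return -R.T@T[:3,3], R.T@d
def atz(cam,px,z):
    c,d=ray(cam,px); return c+d*(z-c[2])/d[2]
def proj(cam,P):
    m=optics.camera_model(cam); T=np.array(m["world_to_cam"]); p=T[:3,:3]@np.array(P)+T[:3,3]
    return np.array([m["cx"]+m["fx"]*p[0]/-p[2], m["cy"]+m["fy"]*p[1]/p[2]])
def save(cam,n,crop=None,s=1.5):
    im=optics.grab_frame(cam)
    if crop: im=im[crop[1]:crop[3],crop[0]:crop[2]]
    cv2.imwrite(f"pics/{n}.png",cv2.resize(im,None,fx=s,fy=s,interpolation=cv2.INTER_CUBIC)[...,::-1])
E
python3 - <<'E'
from h import *
np.set_printoptions(precision=4,suppress=True)
for c in("scene","top"):
    save(c,c+"0"); m=optics.camera_model(c); print(c,{k:(v if k!="world_to_cam" else ray(c,(256,192))) for k,v in m.items()})
    for n in["block0_bore","lane","lane_place0","lane_place3","gauge_handle","gauge_go","gauge_nogo","cradle","tray_in","crucible","stopper","timer","weighing_bottle"]:
        print(n,[(np.round(d["point"],1).tolist(),round(d["conf"],2),atz(c,d["point"],.025)[:2].round(3).tolist()) for d in finder.landmark_of(c,n)])
print(arm.get_state())
E
```

```text
pics
scene {'fx': 427.8558749468815, 'fy': 427.8558749468815, 'cx': 253.12194186033733, 'cy': 195.6266362034344, 'world_to_cam': (array([-0.105 , -0.7322,  1.2264]), array([ 0.4548,  0.4704, -0.7563]))}
block0_bore [([204.5, 165.1], 0.61, [0.571, 0.257])]
lane [([239.4, 220.2], 0.77, [0.484, -0.038]), ([288.2, 273.1], 0.64, [0.452, -0.302]), ([269.5, 259.6], 0.59, [0.445, -0.225])]
lane_place0 [([236.5, 205.8], 0.75, [0.521, 0.017]), ([257.5, 182.6], 0.74, [0.654, 0.045]), ([272.7, 266.0], 0.73, [0.435, -0.249]), ([270.9, 172.4], 0.7, [0.728, 0.046]), ([247.6, 195.0], 0.64, [0.585, 0.026])]
lane_place3 [([236.5, 205.8], 0.75, [0.521, 0.017]), ([257.5, 182.6], 0.74, [0.654, 0.045]), ([272.7, 266.0], 0.73, [0.435, -0.249]), ([270.9, 172.4], 0.7, [0.728, 0.046]), ([247.6, 195.0], 0.64, [0.585, 0.026])]
gauge_handle [([276.9, 259.3], 0.66, [0.463, -0.241]), ([255.3, 183.8], 0.16, [0.644, 0.046])]
gauge_go [([251.5, 174.8], 0.65, [0.666, 0.09]), ([256.0, 249.5], 0.58, [0.441, -0.166])]
gauge_nogo [([291.9, 272.0], 0.93, [0.463, -0.307]), ([237.9, 218.3], 0.36, [0.486, -0.028])]
cradle [([
[... 1577 characters left out ...]
.18, [0.438, -0.176])]
stopper [([160.7, 192.3], 0.47, [0.586, 0.402]), ([300.5, 189.1], 0.38, [0.608, -0.197])]
timer [([294.6, 224.6], 0.74, [0.44, -0.169])]
weighing_bottle [([163.1, 187.6], 0.71, [0.609, 0.394]), ([232.0, 177.1], 0.5, [0.664, 0.099])]
{'t': 1.4, 'q': array([ 1.4211,  0.3586,  0.0119, -0.    , -1.2241, -0.2881]), 'qd': array([ 0.0023, -0.0011,  0.0012, -0.0021, -0.0001, -0.0013]), 'joint_efforts': array([  0.0012, -58.2383,  29.3296,   7.0025,   0.0124,  -0.    ]), 'eef_pos': array([0.2862, 0.6113, 0.2375]), 'ee_rot': array([ 3.1416, -0.0001, -2.0086]), 'force': array([-0.0196,  0.0648,  0.4114]), 'moment': array([ 0.0021,  0.0245, -0.0358]), 'width': 0.08731099984612929}
```

View pics/scene0.png

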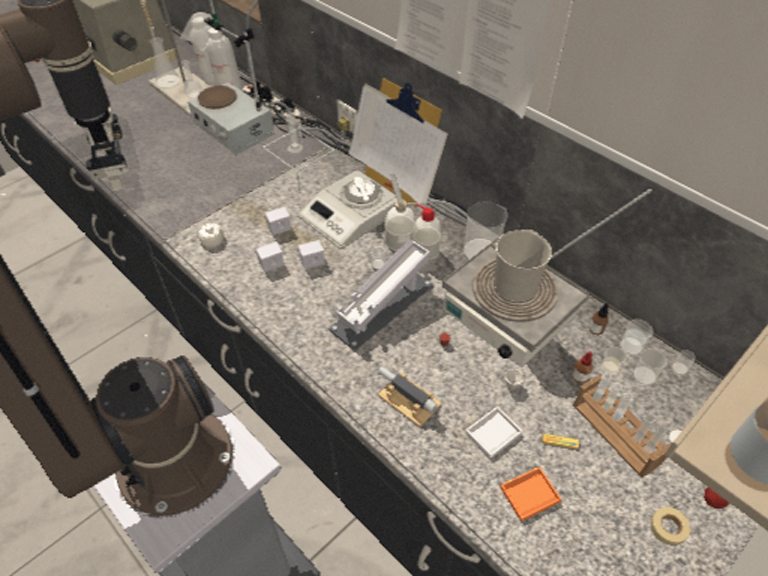

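View pics/top0.png

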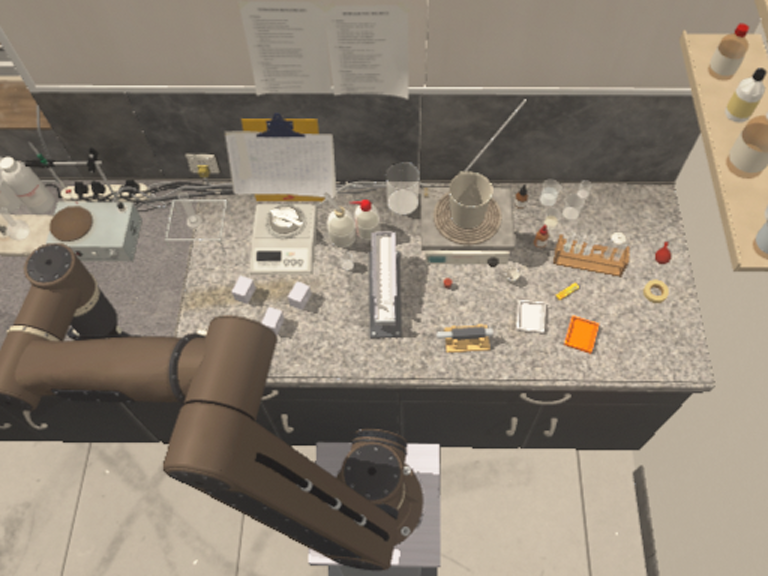

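```bash
cat >> h.py <<'E'
def panel(im,c,s):
    o=cv2.resize(im[c[1]:c[3],c[0]:c[2]],None,fx=s,fy=s,interpolation=cv2.INTER_CUBIC)[...,::-1].copy()
    # pixel centre u is at (u-c0+.5)*s
    for u in range(-(-c[0]//5)*5,c[2],5):
        x=int((u-c[0]+.5)*s); cv2.line(o,(x,0),(x,8 if u%10==0 else 4),(0,0,255),1)
        if u%10==0: cv2.putText(o,str(u),(x-9,18),0,.33,(0,0,255),1); o[20:,x]=(o[20:,x]*.75+np.array([60,0,0])).clip(0,255)
    for v in range(-(-c[1]//5)*5,c[3],5):
        y=int((v-c[1]+.5)*s); cv2.line(o,(0,y),(8 if v%10==0 else 4,y),(0,0,255),1)
        if v%10==0: cv2.putText(o,str(v),(10,y+4),0,.33,(0,0,255),1); o[y,32:]=(o[y,32:]*.75+np.array([60,0,0])).clip(0,255)
    return o
def mosaic(name,ps):
    H=max(p.shape[0] for p in ps); o=np.hstack([cv2.copyMakeBorder(p,0,H-p.shape[0],0,4,cv2.BORDER_CONSTANT) for p in ps]); print(o.shape); cv2.imwrite(f"pics/{name}.png",o)
E
python3 - <<'E'
from h import *
s=optics.grab_frame("scene"); t=optics.grab_frame("top")
mosaic("m1",[panel(s,(168,134,224,186),7),panel(t,(150,180,212,228),6)])
mosaic("m2",[panel(s,(216,156,294,232),7),panel(t,(242,150,274,228),7)])
mosaic("m3",[panel(s,(245,238,355,312),4),panel(t,(286,194,372,238),4)])
E
```

```text
(364, 772, 3)
(546, 778, 3)
(296, 792, 3)
```

View pics/m1.png

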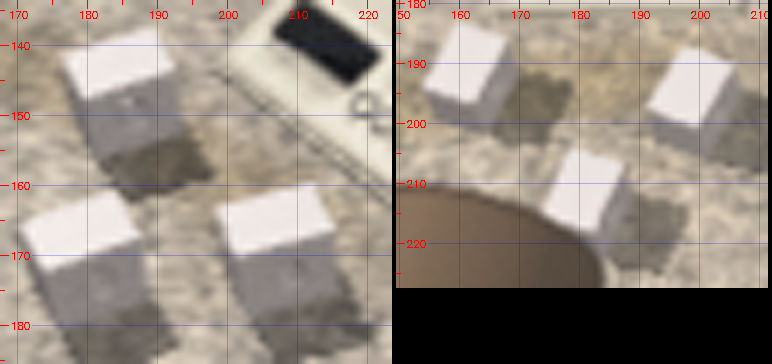

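View pics/m2.png

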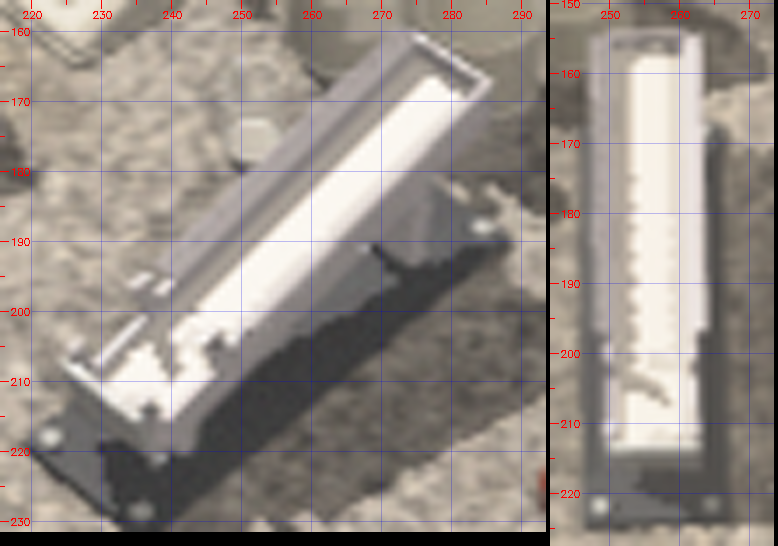

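View pics/m3.png

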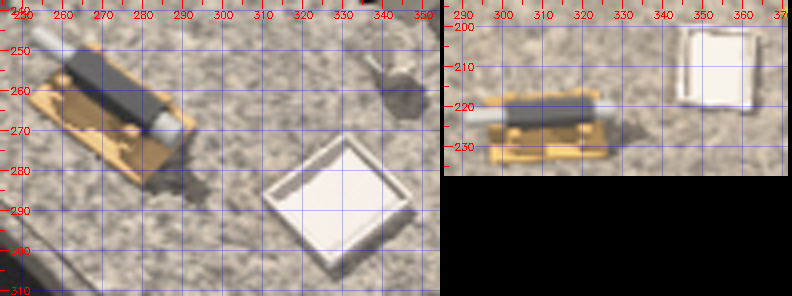

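```bash
cat >> h.py <<'E'
def white_rects(cam,z,thr,im=None,box=None,minpx=25,maxpx=3000,up=8):
    im=optics.grab_frame(cam) if im is None else im
    x0,y0,x1,y1=box; g=cv2.resize(im[y0:y1,x0:x1].min(2),None,fx=up,fy=up,interpolation=cv2.INTER_LINEAR)
    cs,_=cv2.findContours((g>thr).astype(np.uint8),cv2.RETR_EXTERNAL,cv2.CHAIN_APPROX_NONE); out=[]
    for c in cs:
        a=cv2.contourArea(c)/up**2
        if not minpx<a<maxpx: continue
        P=np.array([atz(cam,((p[0][0]+.5)/up-.5+x0,(p[0][1]+.5)/up-.5+y0),z)[:2] for p in c]).astype(np.float32)
        (cx,cy),(w,h),an=cv2.minAreaRect(P*1000)
        if w<h: w,h,an=h,w,an+90
        out.append((np.round([cx,cy],1),round(w,1),round(h,1),round((an+90)%180-90,1)))
    return out
E
python3 - <<'E'
from h import *
from scipy.optimize import least_squares
s=optics.grab_frame("scene"); t=optics.grab_frame("top")
for thr in(170,190,205):
  print(thr,"S",white_rects("scene",.05,thr,s,(168,134,222,186))); print("  T",white_rects("top",.05,thr,t,(150,180,212,222)))
  print("tray S",white_rects("scene",.014,thr,s,(305,266,352,310),200)); print("tray T",white_rects("top",.014,thr,t,(340,196,366,226),100))
th=.2269
def place(p,k,n=25,sp=56):
    o=np.array([p[0],p[1]]); d=np.array([np.cos(p[2]),np.sin(p[2])]); x=k*sp*1e-3*np.cos(th); return np.r_[o+d*x,.0757+k*sp*1e-3*np.sin(th)]
obs={"scene":[(236.5,205.8),(247.6,195),(257.5,182.6),(270.9,172.4)],"top":[(254.4,204.8),(256.7,192.9),(254,181.5),(256.2,164.4)]}
f=lambda p:np.concatenate([proj(c,place(p,k))-o for c in obs for k,o in enumerate(obs[c])])
r=least_squares(f,[.5,0,0],loss="soft_l1",f_scale=1.); print("lane",r.x,r.fun.round(1))
# hand-read lane edges: outer rail edges in top
for v,ul,ur,z in((157,247,263.6,.12),(195,247,265,.08)): print([atz("top",(u,v),z)[:2].round(4) for u in(ul,ur)])
# gauge ends by eye: tri
def tri(a,b):
    c1,d1=ray("scene",a);c2,d2=ray("top",b); k=np.linalg.lstsq(np.c_[d1,-d2],c2-c1,rcond=None)[0]; return ((c1+d1*k[0]+c2+d2*k[1])/2).round(4),np.linalg.norm(c1+d1*k[0]-c2-d2*k[1]).round(4)
print("shoulder go",tri((262.5,252.5),(301,220.5)),"shoulder nogo",tri((285,269),(323,220)))
print("nogo end",tri((289,271),(329,219)))
for n in("gauge_handle","gauge_go","gauge_nogo","cradle","cradle_seat"):
    for c in("scene","top"): print(n,c,[(np.round(d["point"],1).tolist(),round(d["conf"],2),atz(c,d["point"],0 if n=="cradle" else .038)[:2].round(4)) for d in finder.landmark_of(c,n)[:2]])
E
```

```text
170 S [(array([564.5, 231.3]), 60.3, 44.9, -25.1), (array([488.8, 318. ]), 81.8, 61.4, 74.0), (array([585.5, 392. ]), 66.5, 46.0, -18.6), (array([699.4, 325.3]), 38.6, 33.5, 48.7), (array([638.8, 300.2]), 159.1, 54.9, 73.0)]Traceback (most recent call last):
  File "<stdin>", line 5, in <module>
  File "h.py", line 35, in white_rects
    P=np.array([atz(cam,((p[0][0]+.5)/up-.5+x0,(p[0][1]+.5)/up-.5+y0),z)[:2] for p in c]).astype(np.float32)
                ~~~^^^^^^^^^^^^^^^^^^^^^^^^^^^^^^^^^^^^^^^^^^^^^^^^^^^^^
  File "h.py", line 8, in atz
    c,d=ray(cam,px); return c+d*(z-c[2])/d[2]
        ~~~^^^^^^^^
  File "h.py", line 4, in ray
    m=optics.camera_model(cam); T=np.array(m["world_to_cam"]);
ValueError: time passes only in moves, steps and waits
```

```bash
cat > l.py <<'E'
from h import *
def atplane(cam,px,h,x0=.497,th=.2269):
    c,d=ray(cam,px); n=np.array([-np.sin(th),0,np.cos(th)]); p0=np.array([x0,0,.05])+n*h
    return c+d*(n@(p0-c))/(n@d)
if __name__=="__main__":
  for cam,b in(("scene",(216,152,296,234)),("top",(238,148,276,230))):
    im=optics.grab_frame(cam)[b[1]:b[3],b[0]:b[2]]; up=6
    g=cv2.cvtColor(cv2.resize(im,None,fx=up,fy=up,interpolation=cv2.INTER_CUBIC),cv2.COLOR_RGB2GRAY)
    for l in cv2.createLineSegmentDetector(1).detect(g)[0][:,0]:
        a,e=[((l[i]+.5)/up-.5+b[0],(l[i+1]+.5)/up-.5+b[1]) for i in(0,2)]
        if np.hypot(a[0]-e[0],a[1]-e[1])<11: continue
        if a[1]<e[1]: a,e=e,a
        o=[]
        for h in(0,.022):
            A,E=atplane(cam,a,h),atplane(cam,e,h); o.append((A[:2].round(4).tolist(),E[:2].round(4).tolist(),round(float(np.arctan2(E[1]-A[1],E[0]-A[0])),3)))
        print(cam,np.round(a,1),np.round(e,1),*o)
E
python3 l.py
```

```text
scene [234.9 216.2] [223.5 207.2] ([0.4751, -0.0254], [0.4737, 0.0328], 1.595) ([0.4652, -0.0376], [0.4638, 0.0196], 1.595)
scene [250.6 203.3] [286.  167.2] ([0.5455, -0.0318], [0.7313, -0.0255], 0.034) ([0.5343, -0.0438], [0.7169, -0.0376], 0.034)
scene [243.7 199.1] [276.3 166.6] ([0.5418, -0.0003], [0.7115, 0.0046], 0.029) ([0.5307, -0.0128], [0.6975, -0.008], 0.029)
scene [227.6 162.3] [237.3 151.8] ([0.6133, 0.1644], [0.6693, 0.1702], 0.103) ([0.601, 0.149], [0.656, 0.1547], 0.103)
scene [248.2 211.2] [257.7 203.3] ([0.5184, -0.0478], [0.5612, -0.0513], -0.083) ([0.5077, -0.0595], [0.5498, -0.063], -0.083)
scene [231.4 228.4] [221.9 220.9] ([0.4353, -0.0507], [0.4334, -0.0033], 1.61) ([0.426, -0.0624], [0.4242, -0.0158], 1.61)
scene [240.7 195.7] [250.9 185.5] ([0.5447, 0.0185], [0.5972, 0.0204], 0.036) ([0.5335, 0.0056], [0.5852, 0.0074], 0.036)
scene [254.5 181.9] [268.1 168.1] ([0.6157, 0.021], [0.6887, 0.0238], 0.039) ([0.6033, 0.0081], [0.6751, 0.0109], 0.039)
top [263.9 196.9] [263.2 164.8] ([0.5483, -0.0415], [0.6857, -0.0368], 0.035) ([0.5375, -0.0419], [0.6734, -0.0372], 0.035)
top [250.2 214. ] [262.3 213.8] ([0.4766, 0.0143], [0.4779, -0.0356], -1.544) ([0.4666, 0.0133], [0.4679, -0.036], -1.544)
top [250.2 153.5] [261.2 153.4] ([0.7349, 0.0196], [0.7357, -0.0275], -1.554) ([0.722, 0.0186], [0.7228, -0.028], -1.554)
top [253.1 175. ] [252.9 158.9] ([0.6411, 0.0056], [0.7109, 0.0076], 0.029) ([0.6292, 0.0047], [0.6983, 0.0067], 0.029)
top [247.5 184.6] [247.5 166.4] ([0.5998, 0.028], [0.6779, 0.03], 0.025) ([0.5884, 0.0269], [0.6657, 0.0288], 0.025)
```

apply_moves --increments '[0.0233,-0.0315,0,0,0,0.0244,0.0233,-0.0315,0,0,0,0,0.0233,-0.0315,0,0,0,0,0.0233,-0.0315,0,0,0,0,0.0233,-0.0315,0,0,0,0,0.0233,-0.0315,0,0,0,0,0.0233,-0.0315,0,0,0,0,0.0233,-0.0315,0,0,0,0,0.0233,-0.0315,0,0,0,0,0.0233,-0.0315,0,0,0,0,0.0233,-0.0315,0,0,0,0,0.0233,-0.0315,0,0,0,0,0,0,-0.035,0,0,0,0,0,-0.035,0,0,0,0,0,-0.035,0,0,0]' --hand 0 --force 25

```text
t: 3.45
eef_pos: [0.5798, 0.2162, 0.1401]
ee_rot: [-3.128, 0.018, -1.978]
force: [0.2, 0.4, -0.5]
width: 0.0877
```

apply_moves --increments '[-0.0143,0.0168,0,0,0,0,0,0,0,0,0,0]'

```text
t: 3.62
eef_pos: [0.5624, 0.2291, 0.1317]
ee_rot: [-3.134, 0.008, -1.983]
force: [0.0, -0.2, 0.9]
width: 0.0877
```

```bash
cat > d.py <<'E'
import sys
from h import *
from scipy.spatial.transform import Rotation as R
LY=.034
def rot(yaw_deg,tilt=0.,ly=LY):  # tool down with x-axis yaw, then tilt about lane y
    r=R.from_euler("xyz",[np.pi,0,np.radians(yaw_deg)])
    return R.from_rotvec(-tilt*np.array([-np.sin(ly),np.cos(ly),0]))*r
def delta(x,y,z,yaw,tilt=0):
    s=arm.get_state(); r=(rot(yaw,tilt)*R.from_euler("xyz",s["ee_rot"]).inv()).as_rotvec()
    d=np.array([x,y,z])-s["eef_pos"]; print("t",round(s["t"],2),"pos",np.round(s["eef_pos"],4),"d",np.round(d,4),"rows",round(np.linalg.norm(d)/.0417,1),"rv",np.round(r,4),"F",np.round(s["force"],1),"M",np.round(s["moment"],2),"w",round(s["width"],4))
if __name__=="__main__": delta(*map(float,sys.argv[1:]))
E
python3 d.py .5655 .233 .038 -113.7
python3 - <<'E'
from h import *
s=optics.grab_frame("scene"); t=optics.grab_frame("top")
for thr in(190,200):
  print(thr,"S",white_rects("scene",.05,thr,s,(168,134,222,186))); print("  T",white_rects("top",.05,thr,t,(150,180,212,222)))
E
```

```text
t 3.62 pos [0.5624 0.2291 0.1317] d [ 0.0031  0.0039 -0.0937] rows 2.2 rv [-0.0047  0.0101 -0.0011] F [ 0.  -0.2  0.9] M [ 0.01 -0.01 -0.01] w 0.0877
190 S [(array([564.1, 231.1]), 58.4, 40.6, -25.0), (array([488.1, 317.1]), 77.8, 58.7, 73.6), (array([580.4, 391.8]), 56.5, 42.6, -22.0), (array([700.2, 325.5]), 37.0, 32.4, 48.7)]
  T []
200 S [(array([564. , 232.2]), 56.5, 39.7, -22.1), (array([483.3, 302.3]), 56.6, 45.0, -17.0), (array([580.8, 392.7]), 53.9, 40.8, -19.6)]
  T []
```

apply_moves --increments '[0.0025,0.003,-0.031,-0.0047,0.0101,0,0,0,-0.031,0,0,0,0,0,-0.025,0,0,0,0,0,0,0,0,0]'

```text
t: 4.05
eef_pos: [0.57, 0.234, 0.0488]
ee_rot: [-3.135, 0.01, -1.98]
force: [-1.0, -1.8, -1.2]
width: 0.0877
```

```bash
python3 d.py .5655 .233 .038 -113.7
```

```text
t 4.05 pos [0.57   0.234  0.0488] d [-0.0045 -0.001  -0.0108] rows 0.3 rv [-0.007   0.0103 -0.0041] F [-1.  -1.8 -1.2] M [-0.19  0.23  0.  ] w 0.0877
```

apply_moves --increments '[-0.0045,-0.001,-0.0108,-0.007,0.0103,-0.0041,0,0,0,0,0,0]'

```text
t: 4.22
eef_pos: [0.5664, 0.2332, 0.039]
ee_rot: [-3.141, -0.0, -1.984]
force: [-1.2, -0.7, -1.2]
width: 0.0874
```

```bash
python3 d.py .5655 .233 .038 -113.7
```

```text
t 4.22 pos [0.5664 0.2332 0.039 ] d [-0.0009 -0.0002 -0.001 ] rows 0.0 rv [ 0.0003  0.0005 -0.0001] F [-1.2 -0.7 -1.2] M [-0.1   0.1  -0.01] w 0.0874
```

apply_moves --increments '[-0.0009,0,-0.001,0,0,0,0,0,0,0,0,0,0,0,0,0,0,0,0,0,0,0,0,0,0,0,0,0,0,0,0,0,0,0,0,0]' --hand 1 --force 25

```text
t: 4.72
eef_pos: [0.5688, 0.2357, 0.0447]
ee_rot: [-3.136, 0.008, -1.983]
force: [0.2, -0.4, -0.0]
width: 0.0532
```

```bash
python3 d.py .62 -.0057 .2 -88.05 0.2269
```

```text
t 4.72 pos [0.5688 0.2357 0.0447] d [ 0.0512 -0.2414  0.1553] rows 7.0 rv [-0.0501 -0.2175  0.4434] F [ 0.2 -0.4 -0. ] M [0.03 0.05 0.03] w 0.0532
```

apply_moves --increments '[-0.0033,-0.0027,-0.0067,-0.0045,0.009,0,0,0,-0.001,0,0,0,0,0,-0.001,0,0,0,0,0,-0.001,0,0,0]'

```text
t: 5.05
eef_pos: [0.5665, 0.2334, 0.0371]
ee_rot: [-3.141, 0.002, -1.982]
force: [-4.0, -1.0, 12.7]
width: 0.0397
```

```bash
python3 d.py .5655 .233 .038 -113.7
```

```text
t 5.05 pos [0.5665 0.2334 0.0371] d [-0.001  -0.0004  0.0009] rows 0.0 rv [-0.0019  0.0019 -0.0029] F [-4.  -1.  12.7] M [-0.41  1.29  0.01] w 0.0397
```

apply_moves --increments '[0,0,0.03,0,0,0,0,0,0.035,0,0,0,0,0,0.035,0,0,0,0,0,0.035,0,0,0,0.0006,-0.03,0.001,-0.0084,-0.0363,0.074,0.0006,-0.03,0.001,-0.0084,-0.0363,0.074,0.0006,-0.03,0.001,-0.0084,-0.0363,0.074,0.0006,-0.03,0.001,-0.0084,-0.0363,0.074,0.0006,-0.03,0,-0.0084,-0.0363,0.074,0.0006,-0.03,0,-0.0084,-0.0363,0.074,0,-0.03,0,0,0,0,0,-0.022,0,0,0,0,0,0,0,0,0,0]'

```text
t: 6.13
eef_pos: [0.5614, -0.0095, 0.1739]
ee_rot: [-2.919, -0.021, -1.514]
force: [0.0, 0.5, -1.3]
width: 0.0398
```

```bash
python3 d.py .5727 -.0073 .1355 -88.05 .2269;  python3 d.py .5794 -.0071 .1063 -88.05 .2269
```

```text
t 6.13 pos [ 0.5614 -0.0095  0.1739] d [ 0.0113  0.0022 -0.0384] rows 1.0 rv [ 0.0214 -0.0037 -0.0232] F [ 0.   0.5 -1.3] M [ 0.    0.94 -0.05] w 0.0398
t 6.13 pos [ 0.5614 -0.0095  0.1739] d [ 0.018   0.0024 -0.0676] rows 1.7 rv [ 0.0214 -0.0037 -0.0232] F [ 0.   0.5 -1.3] M [ 0.    0.94 -0.05] w 0.0398
```

apply_moves --increments '[0.006,0.001,-0.018,0.0214,-0.0037,-0.0232,0.005,0.001,-0.017,0,0,0,0,0,-0.002,0,0,0]'

```text
t: 6.38
eef_pos: [0.5716, -0.0099, 0.1362]
ee_rot: [-2.914, 0.002, -1.542]
force: [-0.4, 0.0, -2.3]
width: 0.0401
```

```bash
python3 d.py .5727 -.0073 .1355 -88.05 .2269;  python3 - <<'E'
from h import *
s=optics.grab_frame("scene"); t=optics.grab_frame("top")
mosaic("m4",[panel(s,(222,156,284,226),7),panel(t,(236,160,280,226),7)])
E
```

```text
t 6.38 pos [ 0.5716 -0.0099  0.1362] d [ 0.0011  0.0026 -0.0007] rows 0.1 rv [-0.0017  0.0009  0.0056] F [-0.4  0.  -2.3] M [-0.1   1.06  0.01] w 0.0401
(490, 750, 3)
```

View pics/m4.png

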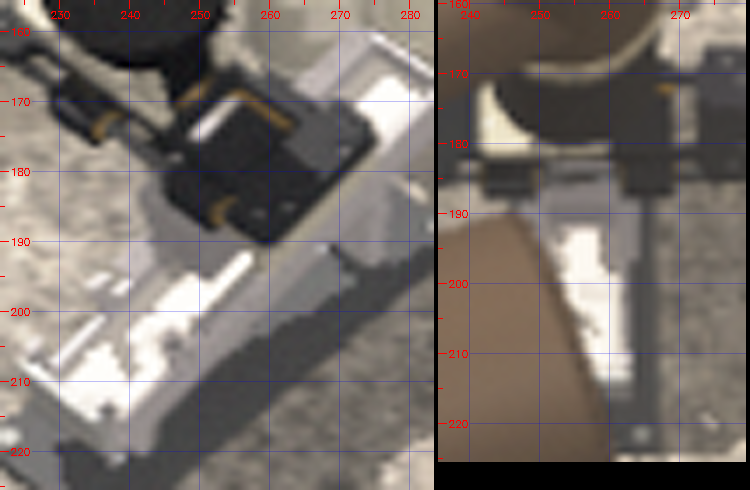

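apply_moves --increments '[0.0018,0.0026,-0.0045,-0.0017,0.0009,0.0056,0.0022,0,-0.009,0,0,0,0.002,0,-0.008,0,0,0]'

```text
t: 6.73
eef_pos: [0.5795, -0.0056, 0.1187]
ee_rot: [-2.909, -0.0, -1.533]
force: [-4.1, -14.2, 14.2]
width: 0.04
```

```bash
python3 d.py .5794 -.0071 .1063 -88.05 .2269
```

```text
t 6.73 pos [ 0.5795 -0.0056  0.1187] d [-0.0001 -0.0015 -0.0124] rows 0.3 rv [ 0.      0.0052 -0.004 ] F [ -4.1 -14.2  14.2] M [-4.86  0.86 -1.14] w 0.04
```

apply_moves --increments '[0,-0.004,0.002,0,0.005,-0.004,0.0005,0,-0.003,0,0,0]'

```text
t: 6.9
eef_pos: [0.5803, -0.0095, 0.1169]
ee_rot: [-2.915, -0.001, -1.536]
force: [1.6, -0.3, -1.7]
width: 0.04
```

```bash
python3 d.py .5794 -.0071 .1063 -88.05 .2269
```

```text
t 6.9 pos [ 0.5803 -0.0095  0.1169] d [-0.0009  0.0024 -0.0106] rows 0.3 rv [ 0.0007 -0.0005 -0.0011] F [ 1.6 -0.3 -1.7] M [-0.02  0.81 -0.02] w 0.04
```

Free again; lower slowly at y ≈ -0.0095.

apply_moves --increments '[0,0,-0.004,0,0,0,0.0005,0,-0.003,0,0,0,0.0003,0,-0.001,0,0,0]'

```text
t: 7.15
eef_pos: [0.5811, -0.0093, 0.1075]
ee_rot: [-2.916, -0.0, -1.536]
force: [0.5, 0.7, -2.8]
width: 0.0396
```

```bash
python3 d.py .5794 -.0071 .1063 -88.05 .2269
```

```text
t 7.15 pos [ 0.5811 -0.0093  0.1075] d [-0.0017  0.0022 -0.0012] rows 0.1 rv [ 0.0002 -0.0009 -0.0007] F [ 0.5  0.7 -2.8] M [-0.11  0.91 -0.01] w 0.0396
```

apply_moves --increments '[0,0,-0.002,0,0,0,0,0,-0.001,0,0,0]'

```text
t: 7.32
eef_pos: [0.581, -0.0092, 0.1039]
ee_rot: [-2.916, -0.0, -1.536]
force: [-2.1, -0.5, 2.3]
width: 0.0398
```

```bash
python3 d.py .5794 -.0071 .1063 -88.05 .2269
```

```text
t 7.32 pos [ 0.581  -0.0092  0.1039] d [-0.0016  0.0021  0.0024] rows 0.1 rv [ 0.0003 -0.0013 -0.0008] F [-2.1 -0.5  2.3] M [-0.09  1.08 -0.01] w 0.0398
```

apply_moves --increments '[0,0,0.0005,0,0,0,0,0,0,0,0,0,0,0,0,0,0,0,0,0,0,0,0,0,-0.003,0,0.015,0,0,0,-0.007,0,0.03,0,0,0,0,0,0.03,0,0,0,0,0.0,0.03,0,0,0,0,0.03,0,0,0.1,0,0,0.04,0,0,0.1,0,0,0.04,0,0,0,0,0,0.04,0,0,0,0]' --hand 0

```text
t: 8.32
eef_pos: [0.5687, 0.14, 0.2206]
ee_rot: [-3.118, 0.01, -1.543]
force: [-0.2, -1.0, -0.2]
width: 0.0876
```

```bash
python3 d.py .484 .3025 .15 -107.2
python3 - <<'E'
from h import *
s=optics.grab_frame("scene"); t=optics.grab_frame("top")
for thr in(190,200):
  print(thr,"S",white_rects("scene",.05,thr,s,(168,134,222,186))); print("  T",white_rects("top",.05,thr,t,(150,180,212,222)))
mosaic("m5",[panel(s,(216,156,284,232),7),panel(t,(242,160,272,228),7)])
E
```

```text
t 8.32 pos [0.5687 0.14   0.2206] d [-0.0847  0.1625 -0.0706] rows 4.7 rv [-0.0069  0.0252 -0.3275] F [-0.2 -1.  -0.2] M [-0.15 -0.06  0.01] w 0.0876
190 S [(array([485.9, 309. ]), 61.1, 58.7, 72.4), (array([581.2, 392.8]), 56.0, 42.6, -18.6), (array([641.6, 293.6]), 145.5, 38.0, 85.1)]
  T [(array([581.1, 396.3]), 52.5, 41.4, -18.1)]
200 S [(array([483.5, 302.5]), 56.8, 45.4, -17.4), (array([581.2, 392.8]), 54.6, 40.5, -18.8), (array([642.4, 293.1]), 141.1, 33.0, 85.4)]
  T [(array([580.6, 396.4]), 50.2, 39.7, -18.1)]
(532, 694, 3)
```

View pics/m5.png

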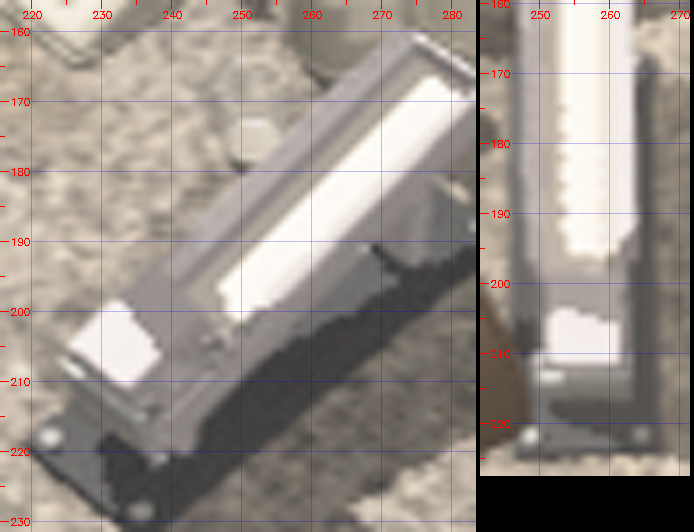

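apply_moves --increments '[-0.0155,0.03,0,-0.0014,0.005,-0.08,-0.0155,0.03,0,-0.0014,0.005,-0.08,-0.0155,0.03,-0.005,-0.0014,0.005,-0.08,-0.0155,0.03,-0.02,-0.0014,0.005,-0.08,-0.012,0.022,-0.035,0,0,0,-0.005,0.01,-0.035,0,0,0,0,0,-0.02,0,0,0]'

```text
t: 9.0
eef_pos: [0.4901, 0.3059, 0.1093]
ee_rot: [-3.127, 0.017, -1.871]
force: [-0.1, -1.2, -0.5]
width: 0.0877
```

```bash
python3 d.py .484 .3025 .038 -107.2
```

```text
t 9.0 pos [0.4901 0.3059 0.1093] d [-0.0061 -0.0034 -0.0713] rows 1.7 rv [-0.0116  0.0188  0.0003] F [-0.1 -1.2 -0.5] M [-0.19  0.14 -0.01] w 0.0877
```

apply_moves --increments '[-0.004,-0.0025,-0.02,-0.0116,0.0188,0,-0.002,-0.001,-0.02,0,0,0,0,0,-0.016,0,0,0]'

```text
t: 9.25
eef_pos: [0.4824, 0.3035, 0.05]
ee_rot: [3.141, -0.001, -1.868]
force: [0.5, -1.5, -0.3]
width: 0.0876
```

```bash
python3 d.py .484 .3025 .038 -107.2
```

```text
t 9.25 pos [0.4824 0.3035 0.05  ] d [ 0.0016 -0.001  -0.012 ] rows 0.3 rv [ 0.0005 -0.0006 -0.0034] F [ 0.5 -1.5 -0.3] M [-0.03  0.02 -0.02] w 0.0876
```

apply_moves --increments '[0.0016,-0.001,-0.0115,0,0,0,0,0,-0.0006,0,0,0,0,0,-0.0006,0,0,0]'

```text
t: 9.5
eef_pos: [0.4825, 0.3008, 0.0333]
ee_rot: [3.139, -0.006, -1.867]
force: [-0.2, -0.2, 0.3]
width: 0.0875
```

apply_moves --increments '[0,0,-0.0006,0,0,0,0,0,-0.0006,0,0,0,0,0,-0.0006,0,0,0,0,0,-0.0006,0,0,0]' --hand 1

```text
t: 9.83
eef_pos: [0.4839, 0.3019, 0.0337]
ee_rot: [3.141, -0.002, -1.867]
force: [-0.4, 0.1, 0.2]
width: 0.0667
```

```bash
python3 d.py .484 .3025 .038 -107.2
```

```text
t 9.83 pos [0.4839 0.3019 0.0337] d [0.0001 0.0006 0.0043] rows 0.1 rv [ 0.0018 -0.0014 -0.0037] F [-0.4  0.1  0.2] M [-0.01 -0.02  0.06] w 0.0667
```

apply_moves --increments '[0,0.0005,0.004,0,0,0,0,0,-0.0006,0,0,0,0,0,-0.0006,0,0,0,0,0,-0.0006,0,0,0,0,0,-0.0006,0,0,0]'

```text
t: 10.25
eef_pos: [0.4849, 0.3034, 0.0383]
ee_rot: [-3.14, 0.002, -1.867]
force: [-1.5, -0.5, 8.5]
width: 0.0397
```

```bash
python3 d.py .484 .3025 .038 -107.2
```

```text
t 10.25 pos [0.4849 0.3034 0.0383] d [-0.0009 -0.0009 -0.0003] rows 0.0 rv [-0.0013  0.0016 -0.0042] F [-1.5 -0.5  8.5] M [-0.51  0.81  0.02] w 0.0397
```

apply_moves --increments '[0,0,0.03,0,0,0,0,0,0.035,0,0,0,0,0,0.035,0,0,0,0,0,0.035,0,0,0,0.016,-0.0346,0,-0.006,-0.037,0.055,0.016,-0.0346,0,-0.006,-0.037,0.055,0.016,-0.0346,0,-0.006,-0.037,0.055,0.016,-0.0346,0,-0.006,-0.037,0.055,0.016,-0.0346,0,-0.006,-0.037,0.055,0.016,-0.0346,0,-0.006,-0.037,0.055,0.016,-0.0346,0,0,0,0,0.016,-0.0346,0,0,0,0,0.01,-0.02,0,0,0,0,0,0,0,0,0,0]'

```text
t: 11.42
eef_pos: [0.6195, -0.0081, 0.1743]
ee_rot: [-2.913, -0.017, -1.516]
force: [1.7, 0.7, -2.3]
width: 0.0395
```

```bash
python3 d.py .628 -.008 .155 -88.05 .2269
```

```text
t 11.42 pos [ 0.6195 -0.0081  0.1743] d [ 0.0085  0.0001 -0.0193] rows 0.5 rv [ 0.0165  0.0026 -0.0206] F [ 1.7  0.7 -2.3] M [0.03 0.79 0.01] w 0.0395
```

apply_moves --increments '[0.0075,0,-0.014,0.0165,0.0026,-0.0206,0,0,-0.005,0,0,0,0,0,-0.001,0,0,0]'

```text
t: 11.67
eef_pos: [0.6261, -0.0111, 0.1523]
ee_rot: [-2.917, 0.0, -1.543]
force: [-0.8, -0.1, -1.6]
width: 0.0397
```

```bash
python3 d.py .635 -.008 .1177 -88.05 .2269
```

```text
t 11.67 pos [ 0.6261 -0.0111  0.1523] d [ 0.0089  0.0031 -0.0346] rows 0.9 rv [-0.0004 -0.0026  0.006 ] F [-0.8 -0.1 -1.6] M [-0.11  0.95 -0.02] w 0.0397
```

apply_moves --increments '[0.002,0.002,-0.008,0,-0.0026,0.006,0.002,0.0005,-0.007,0,0,0,0.001,0,-0.002,0,0,0]'

```text
t: 11.92
eef_pos: [0.6301, -0.0073, 0.1337]
ee_rot: [-2.916, -0.0, -1.534]
force: [0.6, -1.1, -2.3]
width: 0.0398
```

```bash
python3 d.py .635 -.008 .1177 -88.05 .2269
```

```text
t 11.92 pos [ 0.6301 -0.0073  0.1337] d [ 0.0049 -0.0007 -0.016 ] rows 0.4 rv [ 0.0004 -0.0009 -0.0029] F [ 0.6 -1.1 -2.3] M [-0.08  0.96 -0.02] w 0.0398
```

apply_moves --increments '[0.0016,-0.0005,-0.005,0,0,-0.002,0.0015,0,-0.005,0,0,0,0.0005,0,-0.002,0,0,0]'

```text
t: 12.17
eef_pos: [0.6338, -0.0063, 0.1205]
ee_rot: [-2.916, -0.001, -1.533]
force: [-0.8, -0.7, -1.8]
width: 0.0399
```

```bash
python3 d.py .635 -.008 .1177 -88.05 .2269
```

```text
t 12.17 pos [ 0.6338 -0.0063  0.1205] d [ 0.0012 -0.0017 -0.0028] rows 0.1 rv [ 0.0008 -0.0011 -0.0035] F [-0.8 -0.7 -1.8] M [-0.09  0.93  0.02] w 0.0399
```

apply_moves --increments '[0.0005,-0.001,-0.0025,0,0,-0.003,0,0,-0.001,0,0,0]'

```text
t: 12.33
eef_pos: [0.6361, -0.0067, 0.1187]
ee_rot: [-2.912, -0.001, -1.535]
force: [-3.0, 1.3, 8.4]
width: 0.0394
```

```bash
python3 d.py .635 -.008 .1177 -88.05 .2269
```

```text
t 12.33 pos [ 0.6361 -0.0067  0.1187] d [-0.0011 -0.0013 -0.001 ] rows 0.0 rv [ 0.001   0.0024 -0.0021] F [-3.   1.3  8.4] M [-0.24  1.3   0.  ] w 0.0394
```

apply_moves --increments '[0,0,0.0005,0,0,0,0,0,0,0,0,0,0,0,0,0,0,0,0,0,0,0,0,0,-0.003,0,0.015,0,0,0,-0.007,0,0.03,0,0,0,0,0,0.03,0,0,0,0,0.02,0.02,0,0,0,-0.002,0.039,0,0.006,0.037,-0.055,-0.002,0.039,0,0.006,0.037,-0.055,-0.004,0.039,0,0.006,0.037,-0.055,-0.004,0.039,0,0.006,0.037,-0.055,-0.004,0.039,0,0.006,0.037,-0.055,-0.004,0.039,0,0.006,0.037,-0.055,-0.004,0.039,0,0,0,-0.02,-0.004,0.039,0,0,0,0,-0.004,0.039,0,0,0,0]' --hand 0

```text
t: 13.75
eef_pos: [0.5909, 0.373, 0.2233]
ee_rot: [-3.141, 0.006, -1.916]
force: [0.8, -0.7, 0.4]
width: 0.0873
```

```bash
python3 d.py .583 .394 .12 -108.5
python3 - <<'E'
from h import *
s=optics.grab_frame("scene")
for thr in(190,200):
  print(thr,"S",white_rects("scene",.05,thr,s,(168,134,222,186)))
cv2.imwrite("pics/raw_lane2.png",s[...,::-1])
print(s[195:212:2,224:252:2].min(2))
E
```

```text
t 13.75 pos [0.5909 0.373  0.2233] d [-0.0079  0.021  -0.1033] rows 2.5 rv [-0.0056  0.0028  0.0224] F [ 0.8 -0.7  0.4] M [-0.08 -0.09 -0.04] w 0.0873
190 S [(array([582.9, 392.8]), 58.6, 42.5, -18.8), (array([639.5, 301.2]), 154.8, 50.2, 72.7)]
200 S [(array([582.4, 392.7]), 56.6, 40.4, -18.5), (array([641.3, 292.5]), 138.6, 30.6, 84.7)]
[[ 94  78  98  78  74 153 141 141 142 140 139 141 190 159]
 [101  90  68  74  85 137 141 139 141 138 139 142 130 133]
 [ 84  65  73  82 137 140 142 141 139 142 142 133 131 138]
 [ 68  68  74 139 143 139 140 140 141 141 130 131 129 120]
 [ 86  86 139 139 139 139 143 140 141 130 127 138 121 132]
 [ 69 126 142 143 141 141 140 140 133 127 121 105 139 133]
 [ 93 114 119 141 141 142 140 133 129 123 128 125 128 132]
 [ 76 122 128 109 142 141 133 128 141 141 129 141 133 117]
 [ 69  89 108 129 106 127 124 126 137 125 145 129 120  65]]
```

apply_moves --increments '[-0.004,0.0025,-0.035,-0.0056,0.0028,0.0224,-0.003,0.0,-0.035,0,0,0,-0.001,0,-0.035,0,0,0,0,0,-0.03,0,0,0,0,0,-0.01,0,0,0]'

```text
t: 14.22
eef_pos: [0.582, 0.3906, 0.0764]
ee_rot: [-3.136, 0.011, -1.881]
force: [-0.8, -1.4, -0.3]
width: 0.0873
```

```bash
python3 d.py .5825 .394 .038 -108.5
```

```text
t 14.22 pos [0.582  0.3906 0.0764] d [ 0.0005  0.0034 -0.0384] rows 0.9 rv [-0.0083  0.0088 -0.0129] F [-0.8 -1.4 -0.3] M [-0.16  0.22  0.01] w 0.0873
```

apply_moves --increments '[0.0005,0.0034,-0.018,-0.0083,0.0088,-0.0129,0,0,-0.012,0,0,0,0,0,-0.003,0,0,0]'

```text
t: 14.47
eef_pos: [0.5822, 0.3932, 0.0405]
ee_rot: [3.141, -0.003, -1.894]
force: [0.2, -0.1, -0.0]
width: 0.0877
```

```bash
python3 d.py .5825 .394 .038 -108.5
```

```text
t 14.47 pos [0.5822 0.3932 0.0405] d [ 0.0003  0.0008 -0.0025] rows 0.1 rv [ 0.0029 -0.002  -0.0002] F [ 0.2 -0.1 -0. ] M [-0.08  0.04  0.  ] w 0.0877
```

apply_moves --increments '[0,0,-0.002,0,0,0,0,0,-0.0006,0,0,0,0,0,-0.0006,0,0,0,0,0,-0.0006,0,0,0,0,0,-0.0006,0,0,0,0,0,-0.0006,0,0,0,0,0,-0.0006,0,0,0,0,0,-0.0006,0,0,0,0,0,-0.0006,0,0,0,0,0,-0.0006,0,0,0]' --hand 1

```text
t: 15.3
eef_pos: [0.5857, 0.3949, 0.041]
ee_rot: [-3.137, 0.006, -1.892]
force: [-1.5, -1.5, 5.5]
width: 0.0401
```

```bash
python3 d.py .5825 .394 .038 -108.5
```

```text
t 15.3 pos [0.5857 0.3949 0.041 ] d [-0.0032 -0.0009 -0.003 ] rows 0.1 rv [-0.0045  0.0064 -0.0014] F [-1.5 -1.5  5.5] M [-0.44  0.6  -0.02] w 0.0401
```

apply_moves --increments '[0,0,0.03,0,0,0,0,0,0.035,0,0,0,0,0,0.035,0,0,0,0,0,0.035,0,0,0,0.003,-0.037,0,-0.006,-0.037,0.056,0.003,-0.037,0,-0.006,-0.037,0.056,0.003,-0.037,0,-0.006,-0.037,0.056,0.003,-0.037,0,-0.006,-0.037,0.056,0.003,-0.037,0,-0.006,-0.037,0.056,0.003,-0.037,0,-0.006,-0.037,0.056,0.004,-0.037,0,0,0,0,0.004,-0.037,0,0,0,0,0.004,-0.037,0,0,0,0,0.004,-0.03,0,0,0,0,0.004,-0.018,0,0,0,0,0,0,0,0,0,0]'

```text
t: 16.63
eef_pos: [0.6131, -0.0029, 0.1711]
ee_rot: [-2.914, -0.006, -1.535]
force: [0.7, -0.7, -2.8]
width: 0.0398
```

```bash
python3 d.py .628 -.0075 .155 -88.05 .2269
```

```text
t 16.63 pos [ 0.6131 -0.0029  0.1711] d [ 0.0149 -0.0046 -0.0161] rows 0.5 rv [ 0.0058  0.0012 -0.0015] F [ 0.7 -0.7 -2.8] M [-0.1   0.84  0.02] w 0.0398
```

apply_moves --increments '[0.0125,-0.0035,-0.01,0.0058,0.0012,-0.0015,0.003,0,-0.007,0,0,0,0,0,-0.001,0,0,0]'

```text
t: 16.88
eef_pos: [0.6278, -0.0087, 0.1518]
ee_rot: [-2.916, 0.001, -1.541]
force: [-1.0, -0.4, -2.5]
width: 0.0398
```

```bash
python3 d.py .636 -.0075 .1213 -88.05 .2269
```

```text
t 16.88 pos [ 0.6278 -0.0087  0.1518] d [ 0.0082  0.0012 -0.0305] rows 0.8 rv [-0.0008 -0.0013  0.0047] F [-1.  -0.4 -2.5] M [-0.1   1.03  0.04] w 0.0398
```

apply_moves --increments '[0.002,0.001,-0.008,0,-0.0013,0.004,0.002,0,-0.008,0,0,0,0.0015,0,-0.005,0,0,0,0.001,0,-0.003,0,0,0]'

```text
t: 17.22
eef_pos: [0.6333, -0.0057, 0.1248]
ee_rot: [-2.916, 0.0, -1.535]
force: [-0.0, 0.0, -1.9]
width: 0.0399
```

```bash
python3 d.py .636 -.0075 .1213 -88.05 .2269
```

```text
t 17.22 pos [ 0.6333 -0.0057  0.1248] d [ 0.0027 -0.0018 -0.0035] rows 0.1 rv [-0.0003 -0.0018 -0.0018] F [-0.   0.  -1.9] M [-0.1   0.97 -0.01] w 0.0399
```

apply_moves --increments '[0.001,-0.0015,-0.003,0,0,-0.001,0,0,-0.0015,0,0,0]'

```text
t: 17.38
eef_pos: [0.6355, -0.0064, 0.1211]
ee_rot: [-2.914, -0.0, -1.534]
force: [-4.9, -0.9, 14.3]
width: 0.0396
```

apply_moves --increments '[0,0,0.0005,0,0,0,0,0,0,0,0,0,0,0,0,0,0,0,0,0,0,0,0,0,-0.003,0,0.015,0,0,0,-0.007,0,0.03,0,0,0,0,0,0.035,0,0,0,0,0,0.02,0,0,0,-0.015,-0.03,0,0,0.057,0,-0.015,-0.03,0,0,0.057,0,-0.015,-0.03,0,0,0.057,0,-0.015,-0.03,0,0,0.056,0,-0.015,-0.03,0,0,0,0,-0.015,-0.03,0,0,0,0,-0.015,-0.03,0,0,0,0,-0.015,-0.03,0,0,0,0]' --hand 0

```text
t: 18.72
eef_pos: [0.5037, -0.2485, 0.2299]
ee_rot: [3.14, 0.012, -1.52]
force: [0.7, -1.3, -0.3]
width: 0.0877
```

```bash
python3 d.py .45 -.24 .15 -174
python3 - <<'E'
from h import *
s=optics.grab_frame("scene"); t=optics.grab_frame("top")
cv2.imwrite("pics/raw_s.png",s[...,::-1]);cv2.imwrite("pics/raw_t.png",t[...,::-1])
mosaic("m6",[panel(s,(216,166,274,232),8),panel(t,(242,160,272,228),8)])
E
```

```text
t 18.72 pos [ 0.5037 -0.2485  0.2299] d [-0.0537  0.0085 -0.0799] rows 2.3 rv [-0.0111  0.0078 -1.5166] F [ 0.7 -1.3 -0.3] M [-0.08 -0.06  0.  ] w 0.0877
(544, 712, 3)
```

View pics/m6.png

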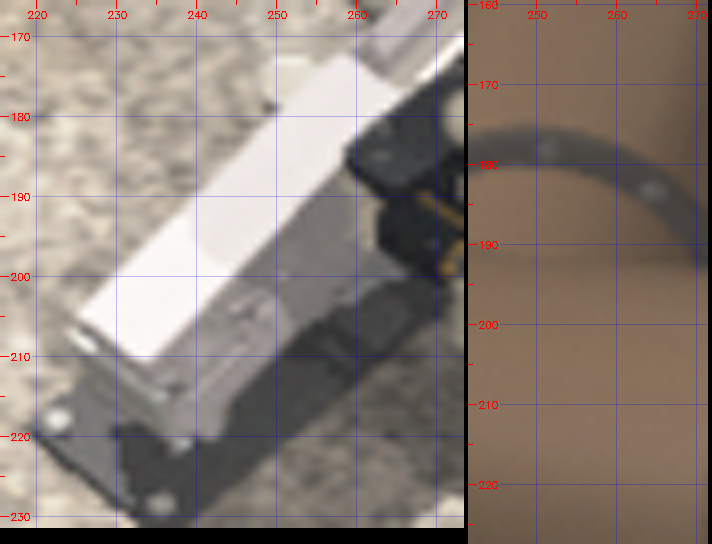

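```bash
cat > f.py <<'E'
from l import *
im=cv2.imread("pics/raw_s.png")[...,::-1]
b=(218,168,272,214);up=8
g=cv2.resize(im[b[1]:b[3],b[0]:b[2]].min(2),None,fx=up,fy=up,interpolation=cv2.INTER_LINEAR)
for x0 in(.500,.505,.51):
  for thr in (170,185,200):
    cs,_=cv2.findContours((g>thr).astype(np.uint8),0,1); c=max(cs,key=cv2.contourArea)
    e=np.array([np.cos(.2269),0,np.sin(.2269)])
    P=np.array([atplane("scene",((p[0][0]+.5)/up-.5+b[0],(p[0][1]+.5)/up-.5+b[1]),.05,x0) for p in c])
    # in-plane coords: along slope from bed origin, and y
    q=np.c_[(P-np.array([x0,0,.05]))@e,P[:,1]].astype(np.float32)*1000
    r=cv2.minAreaRect(q); bx=cv2.boxPoints(r); print(x0,thr,np.round(r[0],1),np.round(r[1],1),round(r[2],2),"near mid",(bx[np.argsort(bx[:,0])[:2]].mean(0)).round(1))
E
python3 f.py
```

```text
0.5 170 [59.2 10.8] [179.4  87.1] 4.02 near mid [-30.3   4.5]
0.5 185 [55.9 -1.6] [170.2  61.7] 4.27 near mid [-28.9  -7.9]
0.5 200 [55.9 -1.7] [168.4  59.4] 3.76 near mid [-28.2  -7.2]
0.505 170 [54.7 11.4] [179.6  87.2] 4.02 near mid [-34.9   5.1]
0.505 185 [51.4 -0.9] [170.3  61.8] 4.27 near mid [-33.5  -7.3]
0.505 200 [51.3 -1. ] [168.6  59.5] 3.76 near mid [-32.8  -6.5]
0.51 170 [50.1 12.1] [179.7  87.2] 4.02 near mid [-39.5   5.8]
0.51 185 [46.9 -0.3] [170.5  61.9] 4.27 near mid [-38.1  -6.6]
0.51 200 [46.8 -0.3] [168.7  59.5] 3.76 near mid [-37.4  -5.9]
```

apply_moves --increments '[0,-0.03,0,0,0,-0.12,0,-0.03,0,0,0,-0.12,0,-0.03,0,0,0,-0.12,0,-0.03,0,0,0,-0.12,0,-0.03,0,0,0,-0.12,0,-0.03,0,0,0,-0.12,0,0,0,0,0,-0.12,0,0,0,0,0,-0.12,0,0,0,0,0,-0.12,0,0,0,0,0,-0.12,0,0,0,0,0,-0.12,0,0,0,0,0,-0.12,0,0,0,0,0,-0.06,0,0,0,0,0,0]'

```text
t: 19.98
eef_pos: [0.5028, -0.4397, 0.2277]
ee_rot: [3.141, 0.011, -3.087]
force: [0.7, -0.9, -0.0]
width: 0.088
```

```bash
python3 d.py .45 -.24 .15 -174
python3 - <<'E'
from h import *
s=optics.grab_frame("scene"); t=optics.grab_frame("top")
cv2.imwrite("pics/raw_s.png",s[...,::-1]);cv2.imwrite("pics/raw_t.png",t[...,::-1])
a=panel(t,(242,168,270,222),7); b=panel(s,(243,240,300,290),7); c=panel(t,(290,208,334,238),8)
o=np.zeros((600,800,3),np.uint8); o[:378,:196]=a; o[:350,200:599]=b; o[355:595,200:552]=c; cv2.imwrite("pics/m7.png",o)
E
python3 f.py
```

```text
t 19.98 pos [ 0.5028 -0.4397  0.2277] d [-0.0528  0.1997 -0.0777] rows 5.3 rv [-0.001   0.0112  0.0502] F [ 0.7 -0.9 -0. ] M [0.06 0.02 0.01] w 0.088
0.5 170 [53.5  7.1] [178.1 203.9] 38.28 near mid [-16.4 -48.1]
0.5 185 [ 68.7 -18.1] [192.7 105.2] 12.94 near mid [-25.2 -39.7]
0.5 200 [70.9 -4.1] [ 86.2 199.5] 82.8 near mid [-28.1   8.4]
0.505 170 [49.   7.7] [178.2 204.1] 38.28 near mid [-21.  -47.5]
0.505 185 [ 64.2 -17.5] [192.9 105.3] 12.94 near mid [-29.8 -39.1]
0.505 200 [66.4 -3.5] [ 86.3 199.7] 82.8 near mid [-32.7   9. ]
0.51 170 [44.5  8.4] [178.4 204.3] 38.28 near mid [-25.6 -46.8]
0.51 185 [ 59.7 -16.8] [193.1 105.4] 12.94 near mid [-34.4 -38.5]
0.51 200 [61.9 -2.8] [ 86.4 199.9] 82.8 near mid [-37.3   9.7]
```

View pics/m7.png

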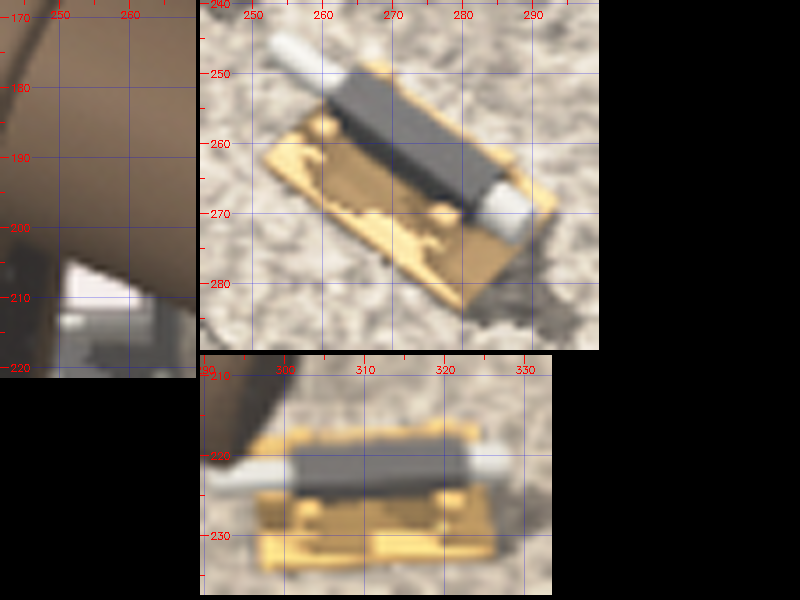

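Run:
```python
from l import *
for c,L,Rr in(("scene",(262.5,251.5),(283.8,266.3)),("top",(301,221.7),(323.3,220.4))):
    a,b=atz(c,L,.051),atz(c,Rr,.051); d=a-b; print(c,a[:2].round(4),b[:2].round(4),"mid",((a+b)/2)[:2].round(4),"len",np.linalg.norm(d).round(4),"yaw of y axis",np.degrees(np.arctan2(d[1],d[0])).round(1))
e=np.array([np.cos(.2269),0,np.sin(.2269)]); n=np.array([-np.sin(.2269),0,np.cos(.2269)])
for x0 in(.495,.50,.505,.51):
    o=np.array([x0,0,.05])
    for c,pts in(("top",[(251,211.4),(261.7,211.6)]),("scene",[(225.3,204.7),(234,210.7)])):
        P=[atplane(c,p,.05,x0) for p in pts]; m=(P[0]+P[1])/2; bore=m+.028*e-.025*n
        print(x0,c,"s near %.4f"%((m-o)@e),"ys",P[0][1].round(4),P[1][1].round(4),"bore",bore.round(4))
im=cv2.imread("pics/raw_t.png")[...,::-1].min(2); print(im[200:218,252:262:2])
```

```text
scene [ 0.4385 -0.1986] [ 0.4475 -0.2848] mid [ 0.443  -0.2417] len 0.0867 yaw of y axis 96.0
top [ 0.4409 -0.194 ] [ 0.4478 -0.2848] mid [ 0.4444 -0.2394] len 0.0911 yaw of y axis 94.3
0.495 top s near -0.0205 ys 0.0089 -0.0341 bore [ 0.4967 -0.0126  0.076 ]
0.495 scene s near -0.0213 ys 0.0049 -0.0357 bore [ 0.4959 -0.0154  0.0759]
0.5 top s near -0.0251 ys 0.009 -0.0341 bore [ 0.4972 -0.0126  0.075 ]
0.5 scene s near -0.0259 ys 0.0056 -0.035 bore [ 0.4964 -0.0147  0.0748]
0.505 top s near -0.0297 ys 0.009 -0.0341 bore [ 0.4977 -0.0125  0.074 ]
0.505 scene s near -0.0305 ys 0.0063 -0.0344 bore [ 0.4969 -0.014   0.0738]
0.51 top s near -0.0343 ys 0.0091 -0.0341 bore [ 0.4982 -0.0125  0.0729]
0.51 scene s near -0.0351 ys 0.007 -0.0338 bore [ 0.4974 -0.0134  0.0728]
[[ 63  66  68  68  71]
 [ 61  63  65  68  69]
 [ 59  59  63  66  68]
 [ 56  58  61  63  65]
 [ 53  55  58  60  64]
 [116  53  56  58  58]
 [194 148  52  55  57]
 [229 225 191  77  55]
 [234 235 230 204  78]
 [234 236 236 232 206]
 [227 236 236 234 234]
 [205 221 221 221 222]
 [145 150 150 150 143]
 [213 147 141 139 137]
 [170 125 122 122 121]
 [118 110 110 109 109]
 [111 109  98  96 103]
 [110 104  80  77  83]]
```

apply_moves --increments '[-0.0098,0.033,0,0,0.011,0.033,-0.0098,0.033,0,0,0,0,-0.0098,0.033,0,0,0,0,-0.0098,0.033,0,0,0,0,-0.0098,0.033,-0.02,0,0,0,-0.007,0.025,-0.03,0,0,0,0,0,-0.03,0,0,0,0,0,-0.01,0,0,0,0,0,-0.001,0,0,0]'

```text
t: 20.83
eef_pos: [0.4449, -0.2425, 0.1349]
ee_rot: [-3.14, 0.007, -3.022]
force: [0.1, -0.4, 0.1]
width: 0.0874
```

```bash
python3 d.py .4437 -.2405 .031 -175
```

```text
t 20.83 pos [ 0.4449 -0.2425  0.1349] d [-0.0012  0.002  -0.1039] rows 2.5 rv [ 0.0006  0.0071 -0.0322] F [ 0.1 -0.4  0.1] M [0.04 0.02 0.04] w 0.0874
```

apply_moves --increments '[-0.001,0.002,-0.03,0,0.007,-0.03,0,0,-0.025,0,0,0,0,0,-0.018,0,0,0,0,0,-0.003,0,0,0]'

```text
t: 21.17
eef_pos: [0.4475, -0.241, 0.0604]
ee_rot: [-3.138, 0.007, -3.044]
force: [-0.5, 0.8, -0.5]
width: 0.088
```

```bash
python3 d.py .4437 -.2405 .031 -175
```

```text
t 21.17 pos [ 0.4475 -0.241   0.0604] d [-0.0038  0.0005 -0.0294] rows 0.7 rv [ 0.0027  0.0075 -0.0103] F [-0.5  0.8 -0.5] M [0.11 0.1  0.01] w 0.088
```

apply_moves --increments '[-0.0035,0.0005,-0.014,0.0027,0.0075,-0.01,0,0,-0.01,0,0,0,0,0,-0.002,0,0,0]'

```text
t: 21.42
eef_pos: [0.4464, -0.2416, 0.0356]
ee_rot: [-3.14, 0.002, -3.05]
force: [0.1, -0.3, 0.0]
width: 0.0875
```

```bash
python3 d.py .4437 -.2405 .031 -175
```

```text
t 21.42 pos [ 0.4464 -0.2416  0.0356] d [-0.0027  0.0011 -0.0046] rows 0.1 rv [ 0.0012  0.0023 -0.0041] F [ 0.1 -0.3  0. ] M [ 0.12 -0.06 -0.05] w 0.0875
```

apply_moves --increments '[-0.0025,0.001,-0.0045,0.0012,0.0023,-0.004,-0.0002,0,-0.0006,0,0,0,-0.0002,0,-0.0006,0,0,0,-0.0002,0,-0.0006,0,0,0,-0.0002,0,-0.0006,0,0,0,-0.0002,0,-0.0006,0,0,0,-0.0002,0,-0.0006,0,0,0,-0.0002,0,-0.0006,0,0,0]' --hand 1 --force 30

```text
t: 22.08
eef_pos: [0.4457, -0.2415, 0.0305]
ee_rot: [-3.139, 0.007, -3.052]
force: [-0.8, 0.5, 0.2]
width: 0.04
```

```bash
python3 d.py .4437 -.2405 .031 -175
```

```text
t 22.08 pos [ 0.4457 -0.2415  0.0305] d [-0.002   0.001   0.0005] rows 0.1 rv [ 0.0015  0.0068 -0.0024] F [-0.8  0.5  0.2] M [ 0.02  0.   -0.04] w 0.04
```

apply_moves --increments '[-0.0015,0,0,0.0015,0.006,-0.002,-0.0002,0,-0.0006,0,0,0,-0.0002,0,-0.0006,0,0,0,-0.0002,0,-0.0006,0,0,0]'

```text
t: 22.42
eef_pos: [0.4457, -0.2417, 0.0303]
ee_rot: [-3.14, 0.004, -3.053]
force: [-3.1, 2.5, 11.2]
width: 0.0258
```

```bash
python3 d.py .4437 -.2405 .031 -175
```

```text
t 22.42 pos [ 0.4457 -0.2417  0.0303] d [-0.002   0.0012  0.0007] rows 0.1 rv [ 0.0008  0.0042 -0.0014] F [-3.1  2.5 11.2] M [ 1.07  1.1  -0.09] w 0.0258
```

apply_moves --increments '[0,0,0.02,0,0,0,0,0,0.03,0,0,0,0,0,0.03,0,0,0,0,0,0.02,0,0,0,0.014,0.02,0,0.001,-0.055,-0.013,0.014,0.02,0,0.001,-0.055,-0.013,0.014,0.02,0,0.001,-0.055,-0.013,0.012,0.02,0,0.001,-0.055,-0.013,0,0,0,0,0,0]'

```text
t: 23.17
eef_pos: [0.4994, -0.1589, 0.1332]
ee_rot: [-3.136, 0.229, -3.112]
force: [-0.9, -0.2, -1.9]
width: 0.0258
```

```bash
python3 d.py .503 -.160 .11 -178.05 .2269;python3 d.py .503 -.150 .0675 -178.05 .2269
```

```text
t 23.17 pos [ 0.4994 -0.1589  0.1332] d [ 0.0036 -0.0011 -0.0232] rows 0.6 rv [0.0058 0.0024 0.0059] F [-0.9 -0.2 -1.9] M [ 0.05  1.12 -0.02] w 0.0258
t 23.17 pos [ 0.4994 -0.1589  0.1332] d [ 0.0036  0.0089 -0.0657] rows 1.6 rv [0.0058 0.0024 0.0059] F [-0.9 -0.2 -1.9] M [ 0.05  1.12 -0.02] w 0.0258
```

apply_moves --increments '[0.002,0,-0.025,0.0058,0.0024,0.0059,0.001,0.001,-0.02,0,0,0,0,0,-0.01,0,0,0,0,0,-0.001,0,0,0]'

```text
t: 23.5
eef_pos: [0.5007, -0.1565, 0.076]
ee_rot: [3.141, 0.226, -3.103]
force: [-0.1, 0.2, -2.5]
width: 0.026
```

```bash
python3 d.py .503 -.150 .0675 -178.05 .2269
python3 - <<'E'
from h import *
s=optics.grab_frame("scene"); t=optics.grab_frame("top")
cv2.imwrite("pics/raw_s.png",s[...,::-1]);cv2.imwrite("pics/raw_t.png",t[...,::-1])
mosaic("m8",[panel(s,(220,192,278,252),7),panel(t,(246,190,298,230),7)])
E
```

```text
t 23.5 pos [ 0.5007 -0.1565  0.076 ] d [ 0.0023  0.0065 -0.0085] rows 0.3 rv [-0.0001 -0.0009 -0.0043] F [-0.1  0.2 -2.5] M [ 0.02  0.94 -0.03] w 0.026
(420, 778, 3)
```

View pics/m8.png

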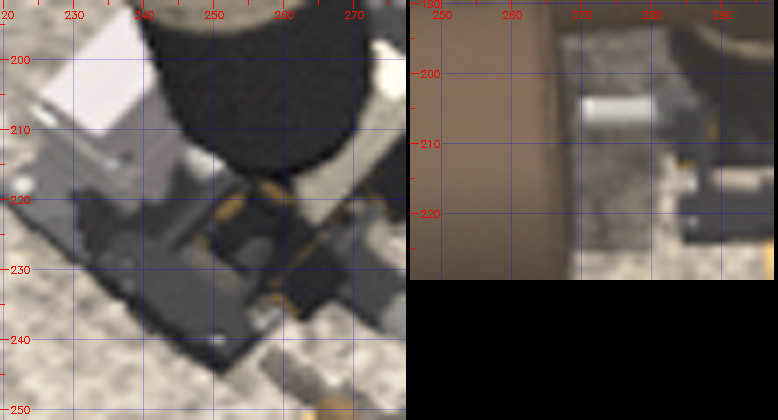

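Run:
```python
from h import *
ax=np.array([.499,-.1553,.0835]); dv=np.array([-np.sin(.034+.0043),np.cos(.0383),0])
for d in(.087,.066,.045):
    for z in(0,.009): print(d,z,proj("top",ax+dv*d+[0,0,z]).round(1),proj("scene",ax+dv*d+[0,0,z]).round(1))
im=cv2.imread("pics/raw_t.png")[...,::-1].min(2).astype(int); print(im[200:211,266:284])
im=cv2.imread("pics/raw_s.png")[...,::-1].min(2).astype(int); print(im[206:222,242:256])
```

```text
0.087 0 [270.3 205.8] [247.4 213. ]
0.087 0.009 [270.3 204.8] [247.4 211.4]
0.066 0 [275.4 205.7] [251.9 216.4]
0.066 0.009 [275.5 204.6] [251.9 214.8]
0.045 0 [280.6 205.5] [256.4 219.8]
0.045 0.009 [280.6 204.5] [256.4 218.2]
[[ 71  63  80  88  89  88  95 103  97 104 109 110 112 102  94  90  91  98]
 [ 71  63  75  86  85  86  95 102  93 101 108 110 108  97  89  81  87 102]
 [ 72  61  71  75  73  80  87  90  91  93  97 110 111  91  89  94  95 100]
 [ 75  60  70  77  73  88 100  97  99 102 101 107 117 124 118 103  99  99]
 [ 77  60  70  83 141 204 182 181 182 181 180 181 182 185 164 103  99  99]
 [ 78  61  67  82 143 210 200 199 198 197 196 197 197 196 175 113  96  91]
 [ 78  60  68  88 128 182 177 176 175 176 176 175 174 173 158 119  94  85]
 [ 77  60  69  92 106 132 132 132 130 134 137 129 127 127 121 104  92  81]
 [ 75  62  67  88  88  93  93  95  98  95  99  97  97  95  87  80  70  68]
 [ 77  64  63  81  90  83  76  81  88  81  86  88  89  90  87  74  68  67]
 [ 78  62  60  80  89  84  77  82  89  85  87  88  85  90  91  89  87  78]]
[[113  89  37  41  39  40  40  44  39  44  39 
[... 198 characters left out ...]
7 123  98  33  37  39  38  42  40  40  40  42  39]
 [117 120 121 102  61  35  36  38  43  41  39  43  45  43]
 [120 122 116 112 103  76  38  38  41  42  43  37  38  42]
 [121 115 115 117 133 163 144  69  40  38  40  44  41  42]
 [115 116 118 108 129 175 189 191 146  67  40  41  40  44]
 [117 114 108  81 100 149 171 187 204 182  59  30  37  38]
 [114 108  88  59  71 110 139 167 161 118  94  48  23  28]
 [116 106  75  54  57  74 106 112  94  77  83  73  61  35]
 [114 105  79  54  55  57  68  77  77  79  73  56  58  58]
 [116 101  67  54  56  61  66  78  79  71  48  48  52  43]
 [108  81  57  56  59  67  73  81  72  48  52  65  57  35]
 [ 63  57  52  59  65  71  82  71  50  54  66  59  53  41]]
```

apply_moves --increments '[0.0015,0.0015,-0.0075,0,-0.0009,-0.0043,0,0.001,-0.0015,0,0,0,0,0,-0.0004,0,0,0]'

```text
t: 23.85
eef_pos: [0.5045, -0.1545, 0.0693]
ee_rot: [-3.141, 0.231, -3.108]
force: [-0.1, -0.3, -1.0]
width: 0.0255
```

```bash
python3 d.py .5027 -.153 .0677 -178.05 .2269
```

```text
t 23.85 pos [ 0.5045 -0.1545  0.0693] d [-0.0018  0.0015 -0.0016] rows 0.1 rv [0.0003 0.0043 0.0009] F [-0.1 -0.3 -1. ] M [0.04 0.88 0.  ] w 0.0255
```

apply_moves --increments '[-0.002,0.008,-0.0022,0.0003,0.004,0.0009,-0.0004,0.008,-0.0006,0,0,0,-0.0004,0.006,-0.0006,0,0,0,-0.0003,0.0,-0.0006,0,0,0]'

```text
t: 24.18
eef_pos: [0.5024, -0.1321, 0.0666]
ee_rot: [-3.141, 0.23, -3.108]
force: [-0.6, -1.0, -2.0]
width: 0.0258
```

```bash
python3 d.py .502 -.129 .0677 -178.05 .2269
```

```text
t 24.18 pos [ 0.5024 -0.1321  0.0666] d [-0.0004  0.0031  0.0011] rows 0.1 rv [0.     0.0028 0.0008] F [-0.6 -1.  -2. ] M [ 0.01  0.88 -0.01] w 0.0258
```

apply_moves --increments '[-0.0006,0.006,0.0006,0,0.0028,0.0008,-0.0004,0.006,-0.0005,0,0,0,-0.0004,0.005,-0.0005,0,0,0]'

```text
t: 24.43
eef_pos: [0.5015, -0.1143, 0.0669]
ee_rot: [3.142, 0.228, -3.108]
force: [0.7, 0.4, -1.9]
width: 0.0259
```

```bash
python3 d.py .5015 -.117 .0677 -178.05 .2269
```

```text
t 24.43 pos [ 0.5015 -0.1143  0.0669] d [ 0.     -0.0027  0.0008] rows 0.1 rv [-0.0001  0.0011  0.0004] F [ 0.7  0.4 -1.9] M [ 0.01  0.72 -0.08] w 0.0259
```

apply_moves --increments '[-0.0005,0.005,0.0,0,0.001,0,-0.0004,0.005,-0.0004,0,0,0]'

```text
t: 24.6
eef_pos: [0.5012, -0.1032, 0.0669]
ee_rot: [3.141, 0.228, -3.108]
force: [0.9, -0.1, -2.0]
width: 0.0258
```

```bash
python3 d.py .501 -.105 .0677 -178.05 .2269
```

```text
t 24.6 pos [ 0.5012 -0.1032  0.0669] d [-0.0002 -0.0018  0.0008] rows 0.0 rv [-0.0004  0.0015  0.0003] F [ 0.9 -0.1 -2. ] M [-0.05  0.56 -0.06] w 0.0258
```

apply_moves --increments '[-0.0004,0.006,-0.0004,0,0.001,0,-0.0005,0.006,-0.0004,0,0,0,-0.0005,0.004,-0.0004,0,0,0]'

```text
t: 24.85
eef_pos: [0.5008, -0.085, 0.0663]
ee_rot: [3.141, 0.229, -3.108]
force: [1.6, -0.5, -0.9]
width: 0.0259
```

```bash
python3 d.py .5003 -.0787 .0677 -178.05 .2269
```

```text
t 24.85 pos [ 0.5008 -0.085   0.0663] d [-0.0005  0.0063  0.0014] rows 0.2 rv [-0.0008  0.0025 -0.0002] F [ 1.6 -0.5 -0.9] M [-0.08  0.17 -0.15] w 0.0259
```

apply_moves --increments '[-0.0002,0.004,0.0002,0,0.001,0,-0.0002,0.003,-0.0002,0,0,0]'

```text
t: 25.02
eef_pos: [0.5006, -0.0767, 0.0664]
ee_rot: [3.141, 0.229, -3.107]
force: [1.3, -1.5, -1.2]
width: 0.0259
```

```bash
python3 d.py .5003 -.0787 .0677 -178.05 .2269
```

```text
t 25.02 pos [ 0.5006 -0.0767  0.0664] d [-0.0003 -0.002   0.0013] rows 0.1 rv [-0.0008  0.0019 -0.001 ] F [ 1.3 -1.5 -1.2] M [-0.12  0.43 -0.16] w 0.0259
```

apply_moves --increments '[0,0.003,0.0,0,0,0,0,0.0015,-0.0003,0,0,0]'

```text
t: 25.18
eef_pos: [0.5003, -0.0746, 0.0667]
ee_rot: [-3.138, 0.227, -3.107]
force: [9.5, -31.2, 0.1]
width: 0.0258
```

```bash
python3 d.py .5003 -.0787 .0677 -178.05 .2269
```

```text
t 25.18 pos [ 0.5003 -0.0746  0.0667] d [ 0.     -0.0041  0.001 ] rows 0.1 rv [ 0.0031  0.0001 -0.0002] F [  9.5 -31.2   0.1] M [-10.44  -2.85  -2.63] w 0.0258
```

apply_moves --increments '[-0.0003,-0.0005,-0.0003,0,0,0,-0.0003,0,-0.0005,0,0,0,-0.0003,0,-0.0005,0,0,0,-0.0003,0,-0.0005,0,0,0]'

```text
t: 25.52
eef_pos: [0.5008, -0.0755, 0.0661]
ee_rot: [-3.138, 0.23, -3.108]
force: [0.8, -0.7, 1.8]
width: 0.0259
```

```bash
python3 d.py .5003 -.0787 .0677 -178.05 .2269
```

```text
t 25.52 pos [ 0.5008 -0.0755  0.0661] d [-0.0005 -0.0032  0.0016] rows 0.1 rv [0.0031 0.0034 0.0013] F [ 0.8 -0.7  1.8] M [ 0.01  0.16 -0.12] w 0.0259
```

apply_moves --increments '[0,-0.008,-0.0004,0.003,0.003,0.001,0,-0.014,-0.0004,0,0,0,0.0001,-0.014,-0.0004,0,0,0,0.0001,-0.014,-0.0004,0,0,0,0,-0.014,0,0,0,0,0,-0.01,0,0,0,0]'

```text
t: 26.02
eef_pos: [0.5009, -0.1483, 0.0642]
ee_rot: [3.14, 0.228, -3.102]
force: [0.4, -0.6, -3.0]
width: 0.0261
```

```bash
python3 d.py .5003 .09 .16 -178.05 .2269
```

```text
t 26.02 pos [ 0.5009 -0.1483  0.0642] d [-0.0006  0.2383  0.0958] rows 6.2 rv [-0.0016  0.0006 -0.0061] F [ 0.4 -0.6 -3. ] M [ 0.01  0.81 -0.01] w 0.0261
```

apply_moves --increments '[0,0,0.03,-0.0016,0,-0.006,0,0,0.035,0,0,0,0,0,0.035,0,0,0,-0.001,0.03,0,0,0,0,-0.001,0.035,0,0,0,0,-0.001,0.035,0,0,0,0,-0.001,0.035,0,0,0,0,-0.001,0.035,0,0,0,0,-0.001,0.035,0,0,0,0,-0.001,0.035,0,0,0,0,0,0.015,0,0,0,0,0,0,-0.002,0,0,0]'

```text
t: 27.02
eef_pos: [0.4815, 0.1143, 0.1604]
ee_rot: [3.14, 0.21, -3.117]
force: [-0.0, 0.7, -1.9]
width: 0.0259
```

```bash
python3 d.py .4941 .115 .0664 -178.05 .2269
```

```text
t 27.02 pos [0.4815 0.1143 0.1604] d [ 0.0126  0.0007 -0.094 ] rows 2.3 rv [-0.0009 -0.0166  0.0094] F [-0.   0.7 -1.9] M [0.01 0.77 0.  ] w 0.0259
```

apply_moves --increments '[0.006,0.001,-0.025,-0.001,-0.0166,0.009,0.005,0.001,-0.03,0,0,0,0.001,0,-0.02,0,0,0,0,0,-0.01,0,0,0,0,0,-0.001,0,0,0]'

```text
t: 27.43
eef_pos: [0.4906, 0.1178, 0.0704]
ee_rot: [3.141, 0.225, -3.101]
force: [0.5, 0.4, -2.0]
width: 0.0261
```

```bash
python3 d.py .4941 .115 .0664 -178.05 .2269
```

```text
t 27.43 pos [0.4906 0.1178 0.0704] d [ 0.0035 -0.0028 -0.004 ] rows 0.1 rv [-0.0005 -0.0021 -0.0064] F [ 0.5  0.4 -2. ] M [-0.12  0.9   0.02] w 0.0261
```

apply_moves --increments '[0.003,-0.008,-0.004,0,-0.002,-0.0064,0,-0.008,-0.0006,0,0,0,0,-0.006,-0.0006,0,0,0,0,0,-0.0006,0,0,0]'

```text
t: 27.77
eef_pos: [0.4928, 0.092, 0.064]
ee_rot: [-3.139, 0.225, -3.108]
force: [-0.3, 0.6, -1.5]
width: 0.0257
```

```bash
python3 d.py .4955 .0745 .0664 -178.05 .2269
```

```text
t 27.77 pos [0.4928 0.092  0.064 ] d [ 0.0027 -0.0175  0.0024] rows 0.4 rv [ 0.0022 -0.0023  0.0011] F [-0.3  0.6 -1.5] M [0.05 0.87 0.03] w 0.0257
```

apply_moves --increments '[0.002,-0.005,0.002,0.002,-0.0023,0.001,0,-0.005,-0.0002,0,0,0,0,-0.003,-0.0004,0,0,0]'

```text
t: 28.02
eef_pos: [0.4961, 0.0781, 0.0676]
ee_rot: [3.139, 0.231, -3.11]
force: [0.9, 0.0, -1.5]
width: 0.0263
```

```bash
python3 d.py .4955 .0745 .0664 -178.05 .2269
```

```text
t 28.02 pos [0.4961 0.0781 0.0676] d [-0.0006 -0.0036 -0.0012] rows 0.1 rv [-0.0022  0.0037  0.0016] F [ 0.9  0.  -1.5] M [-0.    0.89  0.03] w 0.0263
```

apply_moves --increments '[-0.0006,-0.0025,-0.001,-0.002,0.003,0.0016,-0.0002,-0.0025,-0.0005,0,0,0]'

```text
t: 28.18
eef_pos: [0.4958, 0.0726, 0.0669]
ee_rot: [3.14, 0.229, -3.109]
force: [0.3, 1.3, -1.1]
width: 0.0259
```

apply_moves --increments '[-0.0002,-0.002,-0.0005,0,0,0,-0.0002,-0.002,-0.0005,0,0,0]'

```text
t: 28.35
eef_pos: [0.4972, 0.0708, 0.067]
ee_rot: [3.136, 0.234, -3.108]
force: [-4.2, 17.3, -1.6]
width: 0.0256
```

```bash
python3 d.py .4955 .0745 .0664 -178.05 .2269
```

```text
t 28.35 pos [0.4972 0.0708 0.067 ] d [-0.0017  0.0037 -0.0006] rows 0.1 rv [-0.0057  0.0066 -0.0012] F [-4.2 17.3 -1.6] M [5.69 2.34 1.15] w 0.0256
```

apply_moves --increments '[-0.001,-0.0006,-0.0005,-0.003,0.004,0,-0.0003,-0.0008,-0.0005,0,0,0,-0.0003,-0.0008,-0.0005,0,0,0,-0.0003,-0.0008,-0.0005,0,0,0]'

```text
t: 28.68
eef_pos: [0.4977, 0.071, 0.0662]
ee_rot: [3.134, 0.235, -3.104]
force: [-0.6, 5.4, -1.2]
width: 0.0262
```

```bash
python3 d.py .4955 .0745 .0664 -178.05 .2269
```

```text
t 28.68 pos [0.4977 0.071  0.0662] d [-0.0022  0.0035  0.0002] rows 0.1 rv [-0.0073  0.0076 -0.0051] F [-0.6  5.4 -1.2] M [1.86 1.19 0.4 ] w 0.0262
```

apply_moves --increments '[-0.0015,-0.001,-0.0004,-0.007,0.007,-0.005,-0.001,-0.0012,-0.0004,0,0,0,-0.0005,-0.0012,-0.0004,0,0,0,-0.0004,-0.0012,-0.0004,0,0,0,-0.0004,-0.0012,-0.0004,0,0,0]'

```text
t: 29.1
eef_pos: [0.498, 0.071, 0.0661]
ee_rot: [3.134, 0.236, -3.103]
force: [-1.7, 7.5, -1.8]
width: 0.0256
```

```bash
python3 d.py .4955 .0745 .0664 -178.05 .2269
```

```text
t 29.1 pos [0.498  0.071  0.0661] d [-0.0025  0.0035  0.0003] rows 0.1 rv [-0.008   0.009  -0.0061] F [-1.7  7.5 -1.8] M [2.64 1.45 0.64] w 0.0256
```

apply_moves --increments '[-0.001,0.004,0,-0.008,0.009,-0.006,-0.002,0.001,-0.0004,0,0,0,-0.0015,0,-0.0004,0,0,0]'

```text
t: 29.35
eef_pos: [0.4924, 0.0752, 0.0647]
ee_rot: [-3.139, 0.224, -3.109]
force: [-0.2, 0.3, -1.0]
width: 0.0259
```

```bash
python3 d.py .4955 .0745 .0664 -178.05 .2269
```

```text
t 29.35 pos [0.4924 0.0752 0.0647] d [ 0.0031 -0.0007  0.0017] rows 0.1 rv [ 0.0025 -0.0026  0.0017] F [-0.2  0.3 -1. ] M [-0.01  0.89 -0.  ] w 0.0259
```

apply_moves --increments '[0.0015,-0.003,0.0012,0.0025,-0.0026,0.0017,-0.0003,-0.002,-0.0003,0,0,0,-0.0004,-0.0015,-0.0005,0,0,0,-0.0004,-0.0012,-0.0005,0,0,0,-0.0004,-0.0012,-0.0004,0,0,0,-0.0004,-0.0012,-0.0004,0,0,0]'

```text
t: 29.85
eef_pos: [0.4962, 0.0709, 0.066]
ee_rot: [3.131, 0.238, -3.104]
force: [-2.0, 7.2, -2.5]
width: 0.0256
```

```bash
python3 d.py .4955 .0745 .0664 -178.05 .2269
```

```text
t 29.85 pos [0.4962 0.0709 0.066 ] d [-0.0007  0.0036  0.0004] rows 0.1 rv [-0.0112  0.0104 -0.0065] F [-2.   7.2 -2.5] M [2.71 1.61 0.52] w 0.0256
```

apply_moves --increments '[-0.001,0.01,0,-0.011,0.01,-0.006,-0.001,0.015,0,0,0,0,0,0.015,0.005,0,0,0,0,0,0.03,0,0,0,0,0,0.035,0,0,0,0,0,0.035,0,0,0,0,-0.03,0,0,0,0,-0.002,-0.036,0,0,0,0,-0.003,-0.038,0,0,0,0,-0.003,-0.038,0,0,0,0,-0.004,-0.038,0,0,0.055,0.013,-0.004,-0.038,0,0,0.055,0.013,-0.004,-0.038,0,0,0.055,0.013,-0.004,-0.038,0,0,0.055,0.013,-0.004,-0.03,0,0,0,0,-0.003,-0.02,0,0,0,0]'

```text
t: 31.18
eef_pos: [0.4537, -0.2472, 0.1766]
ee_rot: [3.12, -0.001, -3.044]
force: [0.5, -0.5, -2.5]
width: 0.0255
```

```bash
python3 d.py .4457 -.2417 .0303 -174.92
```

```text
t 31.18 pos [ 0.4537 -0.2472  0.1766] d [-0.008   0.0055 -0.1463] rows 3.5 rv [-0.0216 -0.0035 -0.0085] F [ 0.5 -0.5 -2.5] M [-0.01 -0.16 -0.01] w 0.0255
```

apply_moves --increments '[-0.006,0.0045,-0.03,-0.0216,-0.0035,-0.0085,-0.001,0,-0.035,0,0,0,-0.0003,0,-0.02,0,0,0,-0.0003,0,-0.006,0,0,0]'

```text
t: 31.52
eef_pos: [0.4444, -0.2507, 0.0841]
ee_rot: [-3.139, 0.004, -3.064]
force: [-0.7, 0.4, -1.6]
width: 0.0259
```

```bash
python3 d.py .4457 -.2417 .0303 -174.92
```

```text
t 31.52 pos [ 0.4444 -0.2507  0.0841] d [ 0.0013  0.009  -0.0538] rows 1.3 rv [0.002  0.0042 0.0115] F [-0.7  0.4 -1.6] M [ 0.08  0.05 -0.02] w 0.0259
```

apply_moves --increments '[0.001,0.008,-0.012,0.002,0.004,0.0115,0,0,-0.01,0,0,0,-0.0003,0,-0.001,0,0,0]'

```text
t: 31.77
eef_pos: [0.4432, -0.2433, 0.0591]
ee_rot: [3.141, -0.004, -3.054]
force: [0.1, 1.0, -1.3]
width: 0.0259
```

```bash
python3 d.py .4457 -.2417 .0303 -174.92
```

```text
t 31.77 pos [ 0.4432 -0.2433  0.0591] d [ 0.0025  0.0016 -0.0288] rows 0.7 rv [-0.0008 -0.0037  0.0012] F [ 0.1  1.  -1.3] M [ 0.06  0.   -0.02] w 0.0259
```

apply_moves --increments '[0.002,0.0015,-0.004,-0.0008,-0.0037,0.0012,0,0,-0.003,0,0,0,-0.0003,0,-0.001,0,0,0]'

```text
t: 32.02
eef_pos: [0.4464, -0.2422, 0.0521]
ee_rot: [-3.141, 0.003, -3.052]
force: [-0.3, -0.2, -1.2]
width: 0.0259
```

```bash
python3 d.py .4457 -.2417 .0303 -174.92
```

```text
t 32.02 pos [ 0.4464 -0.2422  0.0521] d [-0.0007  0.0005 -0.0218] rows 0.5 rv [ 0.0008  0.0028 -0.0007] F [-0.3 -0.2 -1.2] M [ 0.08 -0.01 -0.04] w 0.0259
```

apply_moves --increments '[-0.0007,0.0005,-0.007,0.0008,0.0028,-0.0007,-0.0003,0,-0.007,0,0,0,-0.0003,0,-0.004,0,0,0]'

```text
t: 32.27
eef_pos: [0.4469, -0.242, 0.0349]
ee_rot: [-3.14, 0.005, -3.053]
force: [-0.7, 0.4, -1.8]
width: 0.0256
```

```bash
python3 d.py .4457 -.2417 .0303 -174.92
```

```text
t 32.27 pos [ 0.4469 -0.242   0.0349] d [-0.0012  0.0003 -0.0046] rows 0.1 rv [ 0.0008  0.0046 -0.0004] F [-0.7  0.4 -1.8] M [ 0.06  0.06 -0.01] w 0.0256
```

In the slots without contact. Last 4 mm, then release and rise.

apply_moves --increments '[-0.001,0.0003,-0.0035,0.0008,0.0045,0,-0.0003,0,-0.0012,0,0,0,-0.0002,0,-0.0008,0,0,0]'

```text
t: 32.52
eef_pos: [0.4456, -0.2417, 0.0303]
ee_rot: [-3.141, -0.001, -3.052]
force: [-4.0, 4.7, 17.6]
width: 0.0256
```

```bash
python3 d.py .4457 -.2417 .0303 -174.92
```

```text
t 32.52 pos [ 0.4456 -0.2417  0.0303] d [ 0.0001 -0.      0.    ] rows 0.0 rv [ 0.0004 -0.0005 -0.0014] F [-4.   4.7 17.6] M [ 1.84  1.52 -0.08] w 0.0256
```

apply_moves --increments '[0,0,-0.0003,0,0,0,0,0,-0.0003,0,0,0,0,0,-0.0003,0,0,0,0,0,-0.0003,0,0,0,0,0,-0.0003,0,0,0,0,0,-0.0003,0,0,0,0,0,-0.0003,0,0,0,0,0,-0.0003,0,0,0]' --hand 0

```text
t: 33.18
eef_pos: [0.4465, -0.2419, 0.0279]
ee_rot: [-3.141, 0.0, -3.051]
force: [0.1, 1.1, 0.6]
width: 0.0737
```

apply_moves --increments '[0,0,0.02,0,0,0,0,0,0.035,0,0,0,0,0,0.035,0,0,0,0,0,0.035,0,0,0,0,0,0.035,0,0,0.06,0.002,0.01,0,0,0,0.12,0.003,0.02,0,0,0,0.12,0.003,0.02,0,0,0,0.12,0.003,0.02,0,0,0,0.12,0.003,0.02,0,0,0,0.12,0.003,0.02,0,0,0,0.12,0.003,0.02,0,0,0,0.12,0.003,0.02,0,0,0,0.12,0.003,0.02,0,0,0,0.12,0.003,0.02,0,0,0,0.12,0.003,0.02,0,0,0,0.12,0.003,0.015,0,0,0,0.06,0,0,0,0,0,0]'

```text
t: 34.68
eef_pos: [0.478, -0.0073, 0.1961]
ee_rot: [-3.135, -0.002, -1.549]
force: [-0.3, 0.5, 0.1]
width: 0.0878
```

```bash
python3 d.py .4865 -.0115 .1182 -88.05 .2269
python3 - <<'E'
from h import *
s=optics.grab_frame("scene"); t=optics.grab_frame("top")
cv2.imwrite("pics/raw_s.png",s[...,::-1]);cv2.imwrite("pics/raw_t.png",t[...,::-1])
mosaic("m9",[panel(s,(216,166,296,286),5),panel(t,(286,204,336,240),7)])
E
```

```text
t 34.68 pos [ 0.478  -0.0073  0.1961] d [ 0.0085 -0.0042 -0.0779] rows 1.9 rv [ 0.0082 -0.2199  0.0123] F [-0.3  0.5  0.1] M [-0.07 -0.02  0.01] w 0.0878
(600, 758, 3)
```

View pics/m9.png

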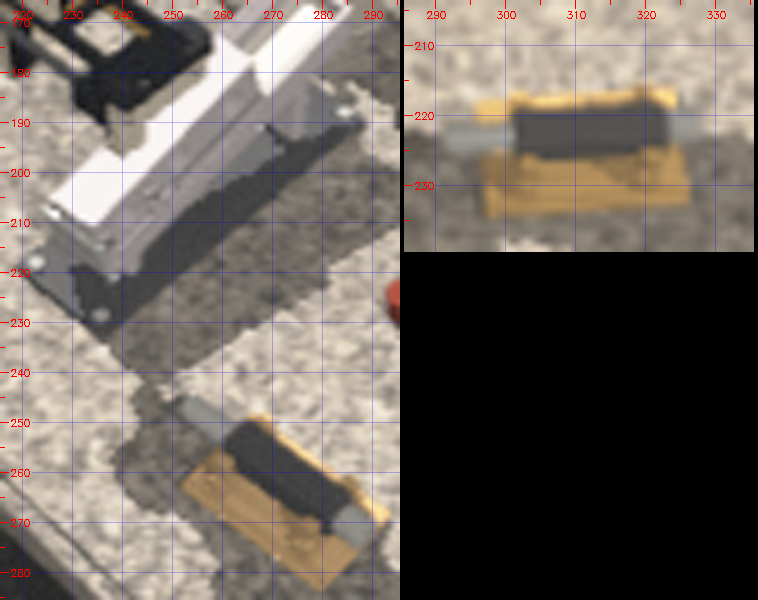

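apply_moves --increments '[0.004,-0.002,-0.005,0.004,-0.11,0.006,0.004,-0.002,-0.015,0.004,-0.11,0.006,0,0,-0.02,0,0,0,0,0,-0.015,0,0,0,0,0,-0.002,0,0,0]'

```text
t: 35.2
eef_pos: [0.4835, -0.0164, 0.137]
ee_rot: [-2.907, 0.003, -1.552]
force: [-0.4, -0.3, -0.3]
width: 0.0875
```

```bash
python3 d.py .494 -.012 .0857 -88.05 .2269
```

```text
t 35.2 pos [ 0.4835 -0.0164  0.137 ] d [ 0.0105  0.0044 -0.0513] rows 1.3 rv [-0.0034  0.0072  0.0153] F [-0.4 -0.3 -0.3] M [-0.08  0.97 -0.02] w 0.0875
```

apply_moves --increments '[0.003,0.003,-0.014,-0.003,0.007,0.015,0.003,0.001,-0.013,0,0,0,0.002,0,-0.01,0,0,0,0,0,-0.001,0,0,0]'

```text
t: 35.53
eef_pos: [0.4924, -0.015, 0.0997]
ee_rot: [-2.914, 0.001, -1.544]
force: [-0.2, 0.4, -0.4]
width: 0.0876
```

```bash
python3 d.py .494 -.012 .0857 -88.05 .2269
```

```text
t 35.53 pos [ 0.4924 -0.015   0.0997] d [ 0.0016  0.003  -0.014 ] rows 0.3 rv [-0.0006  0.0011  0.0075] F [-0.2  0.4 -0.4] M [-0.1   0.79  0.05] w 0.0876
```

apply_moves --increments '[0.001,0.002,-0.008,0,0.001,0.007,0,0,-0.005,0,0,0,-0.0003,0,-0.001,0,0,0]'

```text
t: 35.78
eef_pos: [0.4946, -0.0137, 0.0864]
ee_rot: [-2.913, 0.001, -1.54]
force: [-0.1, -0.3, -0.2]
width: 0.0877
```

```bash
python3 d.py .494 -.012 .0857 -88.05 .2269
```

```text
t 35.78 pos [ 0.4946 -0.0137  0.0864] d [-0.0006  0.0017 -0.0007] rows 0.0 rv [-0.0008  0.0015  0.0031] F [-0.1 -0.3 -0.2] M [-0.12  0.77 -0.02] w 0.0877
```

apply_moves --increments '[-0.0006,0.0005,-0.001,0,0.001,0.003,-0.0003,-0.0002,-0.0006,0,0,0,-0.0003,-0.0002,-0.0006,0,0,0,-0.0003,-0.0002,-0.0006,0,0,0,-0.0003,-0.0002,-0.0006,0,0,0,-0.0003,-0.0002,-0.0006,0,0,0,-0.0003,-0.0002,-0.0006,0,0,0,-0.0003,-0.0002,-0.0006,0,0,0,-0.0003,-0.0002,-0.0006,0,0,0]' --hand 1 --force 30

```text
t: 36.53
eef_pos: [0.4932, -0.0136, 0.0826]
ee_rot: [-2.909, 0.003, -1.536]
force: [-4.1, 2.0, 9.4]
width: 0.0399
```

```bash
python3 d.py .494 -.012 .0857 -88.05 .2269
```

```text
t 36.53 pos [ 0.4932 -0.0136  0.0826] d [0.0008 0.0016 0.0031] rows 0.1 rv [-0.0031  0.0055 -0.001 ] F [-4.1  2.   9.4] M [0.45 1.59 0.21] w 0.0399
```

apply_moves --increments '[-0.0015,0,0.006,0,0,0,-0.0035,0,0.014,0,0,0,-0.005,0,0.02,0,0,0,-0.006,0,0.025,0,0,0,-0.006,0,0.025,0,0,0,0,0,0.015,0,0,0,0,0,0,0,0,0]'

```text
t: 37.12
eef_pos: [0.4677, -0.0138, 0.1916]
ee_rot: [-2.914, 0.003, -1.535]
force: [1.1, 1.0, -0.8]
width: 0.0393
```

```bash
python3 d.py .5105 -.420 .12 -96.3 0
python3 - <<'E'
from h import *
s=optics.grab_frame("scene"); t=optics.grab_frame("top")
cv2.imwrite("pics/raw_s.png",s[...,::-1]);cv2.imwrite("pics/raw_t.png",t[...,::-1])
mosaic("m10",[panel(s,(206,150,290,236),6)])
E
```

```text
t 37.12 pos [ 0.4677 -0.0138  0.1916] d [ 0.0428 -0.4062 -0.0716] rows 9.9 rv [ 0.0056  0.2275 -0.145 ] F [ 1.1  1.  -0.8] M [-0.09  0.74 -0.01] w 0.0393
(516, 508, 3)
```

View pics/m10.png

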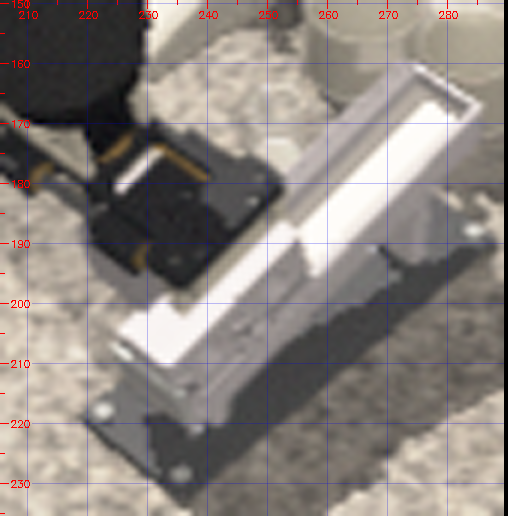

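apply_moves --increments '[0.004,-0.03,0,0.0014,0.057,-0.036,0.004,-0.037,0,0.0014,0.057,-0.036,0.004,-0.037,0,0.0014,0.057,-0.036,0.004,-0.037,0,0.0014,0.057,-0.036,0.004,-0.037,0,0,0,0,0.004,-0.037,0,0,0,0,0.004,-0.037,0,0,0,0,0.004,-0.037,0,0,0,0,0.004,-0.037,0,0,0,0,0.004,-0.037,-0.01,0,0,0,0.002,-0.025,-0.02,0,0,0,0,-0.01,-0.02,0,0,0,0,0,-0.002,0,0,0]'

```text
t: 38.3
eef_pos: [0.4969, -0.4295, 0.105]
ee_rot: [3.093, 0.01, -1.682]
force: [-1.0, 0.3, -3.3]
width: 0.0397
```

```bash
python3 d.py .5105 -.420 .042 -96.3 0
```

```text
t 38.3 pos [ 0.4969 -0.4295  0.105 ] d [ 0.0136  0.0095 -0.063 ] rows 1.6 rv [-0.0158 -0.0473  0.0009] F [-1.   0.3 -3.3] M [ 0.04 -0.03 -0.05] w 0.0397
```

apply_moves --increments '[0.009,0.008,-0.012,-0.0158,-0.0473,0.001,0.004,0.001,-0.015,0,0,0,0,0,-0.01,0,0,0,0,0,-0.001,0,0,0]'

```text
t: 38.63
eef_pos: [0.5049, -0.4193, 0.0559]
ee_rot: [3.129, 0.004, -1.686]
force: [-0.2, 0.4, -2.3]
width: 0.0396
```

```bash
python3 d.py .5105 -.420 .0375 -96.3 0
```

```text
t 38.63 pos [ 0.5049 -0.4193  0.0559] d [ 0.0056 -0.0007 -0.0184] rows 0.5 rv [-0.0057 -0.0116  0.0048] F [-0.2  0.4 -2.3] M [ 0.04  0.09 -0.05] w 0.0396
```

apply_moves --increments '[0.005,0,-0.005,-0.0057,-0.0116,0.0048,0,0,-0.005,0,0,0,-0.0003,0,-0.002,0,0,0]'

```text
t: 38.88
eef_pos: [0.5088, -0.418, 0.0421]
ee_rot: [3.138, 0.001, -1.679]
force: [0.0, -0.2, -2.5]
width: 0.0396
```

```bash
python3 d.py .5105 -.420 .0375 -96.3 0
```

```text
t 38.88 pos [ 0.5088 -0.418   0.0421] d [ 0.0017 -0.002  -0.0046] rows 0.1 rv [-0.0013 -0.0039 -0.0016] F [ 0.  -0.2 -2.5] M [-0.01 -0.01 -0.03] w 0.0396
```

apply_moves --increments '[0.001,-0.0015,-0.003,-0.0013,-0.0039,-0.0016,0,0,-0.0015,0,0,0]'

```text
t: 39.05
eef_pos: [0.5101, -0.4195, 0.0382]
ee_rot: [-3.141, -0.001, -1.68]
force: [-1.2, 0.4, 6.8]
width: 0.0398
```

```bash
python3 d.py .5105 -.420 .0375 -96.3 0
```

```text
t 39.05 pos [ 0.5101 -0.4195  0.0382] d [ 0.0004 -0.0005 -0.0007] rows 0.0 rv [ 0.0006  0.0002 -0.0008] F [-1.2  0.4  6.8] M [0.3 0.7 0. ] w 0.0398
```

Contact with the tray floor. Release, wait, rise and step away.

apply_moves --increments '[0,0,0,0,0,0,0,0,-0.0003,0,0,0,0,0,-0.0003,0,0,0,0,0,-0.0003,0,0,0,0,0,-0.0003,0,0,0,0,0,-0.0003,0,0,0,0,0,0.02,0,0,0,0,0,0.035,0,0,0,0,0,0.035,0,0,0,0,0,0.035,0,0,0,0,0,0.035,0,0,0,0.01,-0.035,0.01,0,0,0,0.01,-0.035,0,0,0,0,0.01,-0.035,0,0,0,0,0.01,-0.035,0,0,0,0,0,0,0,0,0,0,0,0,0,0,0,0]' --hand 0

```text
t: 40.47
eef_pos: [0.5499, -0.565, 0.2208]
ee_rot: [-3.136, -0.005, -1.677]
force: [0.4, 0.5, -0.6]
width: 0.0876
```

```bash
python3 d.py .5105 -.420 .0375 -96.3 0
cat > c.py <<'E'
from l import *
s=optics.grab_frame("scene"); t=optics.grab_frame("top")
for thr in(190,205): print("tray block S",white_rects("scene",.054,thr,s,(305,256,352,310),60),"T",white_rects("top",.054,thr,t,(338,194,368,226),40))
a=panel(s,(216,160,290,232),5); b=panel(s,(246,240,352,312),5); c=panel(t,(286,190,372,240),4); d=panel(t,(242,150,272,222),4)
o=np.zeros((600,800,3),np.uint8); o[:360,:370]=a[:360]; o[:288,372:][:, :344]=c[:200,:344].repeat(1,0) if 0 else o[:288,372:][:, :344]
o[:200,376:720]=c; o[205:493,650:770]=d; cv2.imwrite("pics/m11.png",o); cv2.imwrite("pics/m12.png",b)
E
python3 c.py
```

```text
t 40.47 pos [ 0.5499 -0.565   0.2208] d [-0.0394  0.145  -0.1833] rows 5.7 rv [ 0.0054  0.0053 -0.0033] F [ 0.4  0.5 -0.6] M [ 0.01 -0.   -0.05] w 0.0876
tray block S [(array([ 415.6, -440.6]), 50.2, 45.6, -86.3), (array([ 508.6, -440.9]), 128.0, 95.6, -8.2), (array([ 551.3, -363.4]), 42.7, 42.5, 18.3)] T [(array([ 496.8, -414.5]), 98.1, 85.1, -7.0)]
tray block S [(array([ 499.3, -440.5]), 104.5, 93.6, -6.1)] T [(array([ 496.2, -412.2]), 92.5, 68.6, -1.6)]
```

View pics/m11.png

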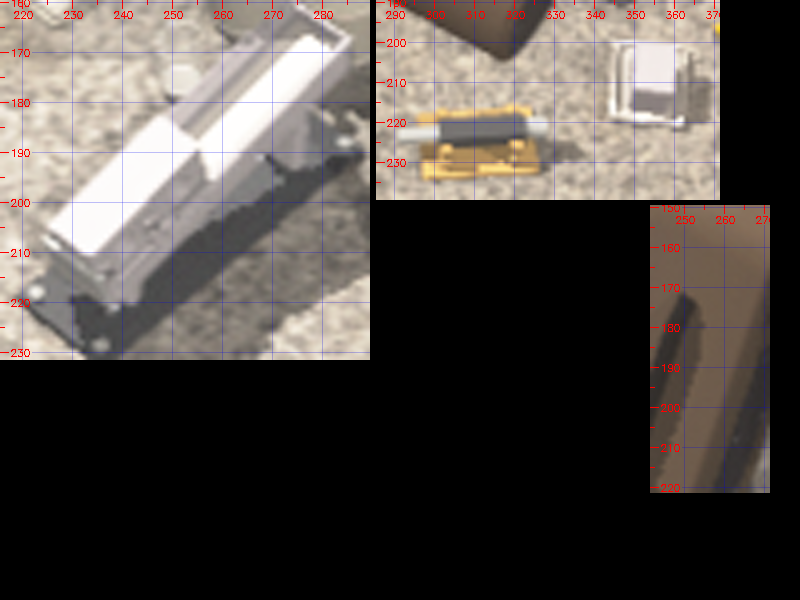

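View pics/m12.png

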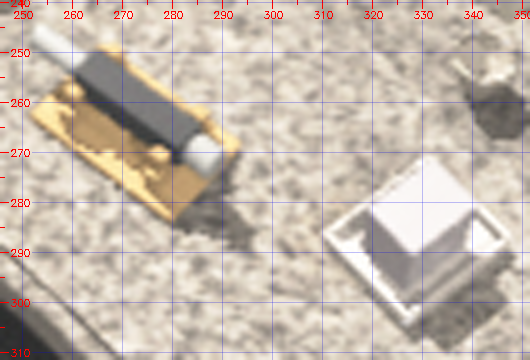

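```bash
python3 -c "
from h import *
for p in((.5105,-.42,.054),(.5105,-.42,.004)): print(proj('top',p).round(1),proj('scene',p).round(1))
print(arm.job_done())"
```

```text
[355.6 206.7] [330.  280.6]
[353.8 212.1] [328.  288.5]
the job is handed in; nothing more can be done
None
```

The job is done and handed in after about 40 s of robot time, within the 192 s limit. `job_done` returns no verdict, so the results below are my own checks.

- **Blocks:** Only three blocks showed on the bench. I placed all three in the lane with their bores across it, and they slid down and queued at the stop.
- **Go end:** It went fully home from the right. It met almost no force until the shoulder touched the block at 31 N, held there for about 0.3 s, and then drew out.
- **No-go end:** I pressed it on the left mouth twice, with readings of 5–17 N and without it entering. By my estimate of the bore line, the first press was about 2.5 mm off centre. The second was about 0.7 mm off and held for about 0.3 s.
- **Gauge:** It is back in its cradle at the same tool position I took it from, and the pictures show the handle where it was.
- **Checked block:** It is in the white tray, lowered level until it met the floor near the centre. Tray floor contact came at 38.2 mm tool height against 37.5 mm expected.
- **Final pictures:** They show two blocks queued at the stop, the gauge in its cradle and the block in the white tray. The gripper was open and clear of everything, and I did not go near the bystanders or the orange tray.

**Checks that disagreed or failed:**
- The lane bed felt 1–3 mm lower by contact than in the pictures.
- The first block touched a lane lip at about 14 N before I shifted it sideways.
- My last automatic measurement of the block in the tray failed because the white block blends with the white tray. That placing rests on the pictures and the floor contact.

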